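Close the chassis bays and lock the covers

ROBOT

A 6-joint arm with a two-finger parallel gripper is mounted at the origin on the work surface. World frame = base frame: x ahead of the robot, y to its left, z up, the work surface at z = 0. Lengths are in mm, angles in rad, forces in N, time in s.
With the tool pointing down it reaches from about 275 to 1000 mm from the base axis. Payload 8.4 kg.
Tool frame: the origin (TCP) lies at the very end of the fingers, on their centre line; the grasp point (between the pads) lies 19 mm behind it; z points along the fingers, y is the line along which they close (so a half turn about z gives the same grasp; the last joint's range is limited). The gripper opens to 85 mm and grips with 20 to 120 N. Pads are 22 mm wide; open, the fingers measure 114 mm over their backs; the gripper's body (76 mm by 85 mm) begins 54 mm behind the grasp point. The pads swing forward as they close: fully open they stand 13 mm farther back than shut.
Start: joints at [-1.214, 0.353, 1.633, -0, 1.155, -0.002], TCP at [219.468, -585.202, 231.281] pointing down, gripper open.
Joint ranges: [-2.63, 2.63], [-0.92, 2.1], [0.06, 2.66], [-1.3, 4.44], [0, 2.69], [-3.02, 3.02]. Speed limits (rad/s): [2.22, 2.22, 2.79, 3.14, 3.14, 3.14].

INTERFACE

Orientations are given as [roll, pitch, yaw] about the fixed x, y, z axes, in that order (R = Rz(yaw) Ry(pitch) Rx(roll)).
In Python, from rig import telemetry, imaging, r gives the robot as it stands. The module is installed in compiled form; this text tells all that it offers.
- The arm moves only by the tool step_arm, never from a script. Its argument "moves" is a list of rows, each a list of 3 entries, a list of its own where there are three numbers: the turn, a rotation vector about the tool's x, y, z scaled (see below), then the shift along the tool's x, y, z scaled (see below), then the opening, from -1 (shut) to 1 (fully open). A call has 1 to 8 rows; each row is the pose to reach, as a shift and turn from the pose commanded when the call began, along the tool's axes at that moment; what a row does not reach only later rows make up. The controller multiplies each number of a shift by 200 mm and each number of a turn by 45 degrees. A row lasts 1/10 s, in which the tool goes at most 50 mm and 8.59 degrees, less where a joint would pass 70% of its speed; a pose out of reach is approached as far as the arm can. A call with a number of a shift or a turn outside -1 to 1 is refused whole. A call with a gripper value outside its range is refused whole. The fingers move at their own pace and stop on an object; "squeeze" is the grip in N (left out, the last holds). Time passes only in rows, so rows that repeat a pose let the fingers close. It gives the time, the measured TCP pose, the force, the opening and the grip force at its end, in the units of the state.
- telemetry.sense(): the state, without advancing time (a new reading comes with each control period).
- imaging.grab_frame(name): name is "scene" or "top" or "wrist"; returns the picture (400x640x3 uint8, red, green, blue); there is no depth.
- imaging.calibration(name): a dict with "fx", "fy", "cx", "cy" (pixels), "dist_coeffs" ([k1, k2, p1, p2, k3] as OpenCV has them; the pictures are not rectified), "cam_to_world" (4x4, takes a point from camera to world coordinates). Camera axes: x right, y up, looking along -z (the intrinsics and any distortion apply to the point x, -y, -z); pixel columns grow to the right and rows downward; lengths in mm; the calibration is good to about 2 mm. A picture is of the moment at which its call begins: read the wrist's pose just before it. calibration takes no time and is no camera call; for the wrist camera it gives the pose at the moment of the call.
- r.sign_off(): hands the job in; it is judged then, once.
Trained networks look in the newest picture that a camera, given by its name, has taken for a name from the list of things; names that differ only in an ending like _2 or _b are one class to them, and where a whole thing is asked for, a point or a joint stands for the part that bears it (a point fixed in the world has none). Each returns a list of dicts, best first, with "conf" (0 to 1); they miss things now and then, are a little off and sometimes report something else, mostly with a low value. They report only what shows in the picture. A call takes as long as a camera call. They do not tell look-alikes from the thing itself.
- imaging.recognise(camera, name): "extent" ([left, top, width, height] in pixels, round what is visible of it).
- imaging.mark_of(camera, name): "xy" ([column, row] in pixels: a listed point, or the origin of a listed thing).
The state is a dict: "clock": time; "qpos": joint angles; "qvel": joint speeds; "joint_efforts": joint torques, N m; "eef_pos": TCP position; "tcp_rot": TCP orientation; "contact_force": force on the tool from outside, world axes, zero at the start; "wrist_torque": the same for the moment, N m; "opening": opening from 0.0 (shut) to 1.0 (fully open); "grasp_force": force on a finger pad.
Only numpy, scipy, OpenCV 4.12 (cv2) and the standard library are available. Lean on these libraries where they do the work, as an engineer would, in place of code of your own. Each camera call takes 0.05 s, during which the arm holds its last target. There are 200 camera calls.

TASK

Draw the steel rod out of the eyelet and put it aside. Take every aluminium cover plate off the turntable, lay each in a bay of its own in the grey chassis and press it down until it sits level and flush with the rim. When all covers are flush, pass the rod back over them through the eyelet, its tip well out beyond the eyelet plate and its handle end lying in the fork, leaving the other things on the bench where they are.

Things in the scene. Friction and masses are not known exactly. Their poses are not given: they have to be found in the camera images.
- chassis: grey instrument chassis fixed to the bench: a frame 79 mm (its x) x 310 mm (its y) and 45 mm tall (rim at z = 45 mm), with four equal open bays in a row along its y axis, separated by 10 mm walls; front and back rims are 14 mm wide. Steel eyelet plate on its -y end, steel fork on its +y end. Origin: centre of its underside. Its yaw differs a little from start to start
- bay0 (a point): centre of a bay's mouth, level with the rim (chassis y = -112.5 mm). Mouth 51 mm (chassis x) x 65 mm; any cover fits, either way round or up. Inside, a rubber frame on stiff clips: as found its top is 2 mm below the rim (a cover on it stands 6 mm proud); about 6 N pushes it down 6 mm to its stop, where the cover is flush; no spring, it stays where left
- bay1 (a point): centre of a bay's mouth, level with the rim (chassis y = -37.5 mm). Mouth 51 mm (chassis x) x 65 mm; any cover fits, either way round or up. Inside, a rubber frame on stiff clips: as found its top is 2 mm below the rim (a cover on it stands 6 mm proud); about 6 N pushes it down 6 mm to its stop, where the cover is flush; no spring, it stays where left
- bay2 (a point): centre of a bay's mouth, level with the rim (chassis y = 37.5 mm). Mouth 51 mm (chassis x) x 65 mm; any cover fits, either way round or up. Inside, a rubber frame on stiff clips: as found its top is 2 mm below the rim (a cover on it stands 6 mm proud); about 6 N pushes it down 6 mm to its stop, where the cover is flush; no spring, it stays where left
- bay3 (a point): centre of a bay's mouth, level with the rim (chassis y = 112.5 mm). Mouth 51 mm (chassis x) x 65 mm; any cover fits, either way round or up. Inside, a rubber frame on stiff clips: as found its top is 2 mm below the rim (a cover on it stands 6 mm proud); about 6 N pushes it down 6 mm to its stop, where the cover is flush; no spring, it stays where left
- eyelet (a point): centre of the eyelet, a round hole 16 mm across in an upright steel plate 8 mm thick and 40 mm wide on the chassis' -y end; the hole runs along chassis y, 11 mm above the rim; the plate's top is 18 mm above the hole's centre, its outer face at chassis y = -163 mm, its inner face at -155 mm
- fork (a point): floor of the fork on the chassis' +y end (chassis y = 155 to 163 mm): an upright steel U open at the top, gap 20 mm wide in chassis x, floor 3 mm above the rim, prongs 19 mm tall. The rod's handle end lies in it; the handle stays outside (beyond +y)
- turntable: foot of a round wooden turntable fixed to the bench; origin on the turntable's axis at bench level. The platter is 280 mm across, its top 30 mm above the bench
- platter (a joint): angle of the platter about the vertical; it has no motor and spins freely, taking what lies on it along when touched
- cover0: plain aluminium cover plate, 46 mm (its x) x 60 mm (its y) x 8 mm thick, about 60 g, lying flat on the turntable; all covers are alike. Three or four are there, the missing one reads None. Origin: the middle of the plate (4 mm above its underside), z across its thickness
- cover1: plain aluminium cover plate, 46 mm (its x) x 60 mm (its y) x 8 mm thick, about 60 g, lying flat on the turntable; all covers are alike. Three or four are there, the missing one reads None. Origin: the middle of the plate (4 mm above its underside), z across its thickness
- cover2: plain aluminium cover plate, 46 mm (its x) x 60 mm (its y) x 8 mm thick, about 60 g, lying flat on the turntable; all covers are alike. Three or four are there, the missing one reads None. Origin: the middle of the plate (4 mm above its underside), z across its thickness
- cover3: plain aluminium cover plate, 46 mm (its x) x 60 mm (its y) x 8 mm thick, about 60 g, lying flat on the turntable; all covers are alike. Three or four are there, the missing one reads None. Origin: the middle of the plate (4 mm above its underside), z across its thickness
- rod: round steel rod, 10 mm thick, about 120 g, found lying in fork and eyelet over the open bays (its x to chassis -y), axis 8 mm above the rim. Its x axis points to the tip; origin on its axis near its centre of mass. Shaft from x = -172.5 mm to the tip at 180.5 mm (last 10 mm tapered); on its tail a black flat cross handle, 12 mm long, 30 mm wide (its y), 10 mm thick (its z)
- rod_tip (a point): the rod's tapered tip
- rod_tail (a point): the rod's axis where the shaft meets the black handle (x = -172.5 mm)
- bulb_a: clear lamp bulb standing in a black round socket, 60 mm across at the foot, 114 mm tall, not part of the job; origin under its centre
- bulb_b: second lamp bulb like bulb_a, not part of the job; origin under its centre
- capacitor: black upright can, 24 mm across, 36 mm tall, not part of the job; origin under its centre
- relay: clear box 28 x 34 x 30 mm with copper inside, not part of the job; origin under its centre
- driver: black-handled screwdriver, 170 mm long, lying down, not part of the job
- dial: aluminium instrument knob, 40 mm across, 20 mm tall, not part of the job; origin under its centre
- choke: copper coil on a black bobbin, 40 mm across, 26 mm tall, not part of the job; origin under its centre
Mind the look-alikes: they are no part of the job. Leave any yellow look-alike of the cover2 alone. Leave any purple look-alike of the cover0 alone.

How it is judged:
By the outcome, as a careful person would: the job done as asked, in the order asked, and still so for the second after the job is handed in, with the robot touching nothing.
Of cover0, cover1, cover2, cover3 only 3 to 4 are there at a start; the rules pass over those that are not, and their reading is None.
At some moment in a run one of cover0, cover1, cover2, cover3 may be knocked a few centimetres aside while the robot is not near it.
Once in a run the grip may slacken for a moment while it holds something.
It also fails if it takes over 210 s, if anything falls off the work surface, if the arm or the gripper's body presses on something with over 40 N, if the wrist force passes 120 N, or if a joint passes its speed limit or range.

## Working session

There is one attempt and no reset: what is moved stays moved. The work goes in short steps, Python scripts to look and compute and a tool call to move; the robot and the scene stay as the last step left them, time stands still between calls to the robot, and variables do not carry over. Pictures are saved under pics/ and viewed, at most 18 in all, crops included, and the job is handed in when it is done.

Besides the shell and the picture viewer there is one more tool, called after ">>>" in YAML: its name, and indented under it one key for each argument. step_arm: Moves the arm, as the interface text tells. Its arguments: {"type":"object","properties":{"moves":{"type":"array"},"squeeze":{"type":"number"}},"required":["moves"]}

```bash
mkdir -p pics
cat > h.py <<'E'
import numpy as np, cv2
from rig import telemetry, imaging, r
from scipy.spatial.transform import Rotation as R
def grab(cam,fn=None):
    im=imaging.grab_frame(cam)
    if fn: cv2.imwrite('pics/'+fn,im[:,:,::-1])
    return im
def K(c): return np.array([[c['fx'],0,c['cx']],[0,c['fy'],c['cy']],[0,0,1.]]),np.array(c['dist_coeffs'],float)
def p2w(cam,uv,z,c=None):
    c=c or imaging.calibration(cam); k,d=K(c)
    n=cv2.undistortPoints(np.array(uv,float).reshape(-1,1,2),k,d).reshape(-1,2)
    T=np.array(c['cam_to_world']); D=np.c_[n[:,0],-n[:,1],-np.ones(len(n))]@T[:3,:3].T
    o=T[:3,3]; return o+D*((z-o[2])/D[:,2])[:,None]
def w2p(cam,P,c=None):
    c=c or imaging.calibration(cam); k,d=K(c); T=np.array(c['cam_to_world'])
    q=(np.array(P,float).reshape(-1,3)-T[:3,3])@T[:3,:3]; q=q*[1,-1,-1]
    return cv2.projectPoints(q,np.zeros(3),np.zeros(3),k,d)[0].reshape(-1,2)
def delta(pos,yaw):
    """shift (scaled) and turn (scaled) from the current measured pose to a pointing-down pose at pos with finger-closing line at yaw"""
    s=telemetry.sense(); A=R.from_euler('xyz',s['tcp_rot']); 
    best=None
    for y in (yaw,yaw+np.pi):
        B=R.from_euler('xyz',[np.pi,0,y-np.pi/2])
        B=R.from_matrix(np.c_[[np.sin(y),-np.cos(y),0],[np.cos(y),np.sin(y),0],[0,0,-1]])
        t=(A.inv()*B).as_rotvec()
        if best is None or np.linalg.norm(t)<np.linalg.norm(best): best=t
    return np.round(best/np.radians(45),3),np.round(A.inv().apply(np.array(pos)-s['eef_pos'])/200,3)
E
python3 - <<'E'
from h import *
s=telemetry.sense(); print(s['eef_pos'],s['tcp_rot'],s['opening'],s['contact_force'])
for cam in ('top','scene'):
    grab(cam,cam+'0.png'); c=imaging.calibration(cam); print(cam,np.round(c['cam_to_world'],3).tolist(),c['fx'])
    for n in ('chassis','bay0','bay1','bay2','bay3','eyelet','fork','turntable','cover0','rod','rod_tip','rod_tail'):
        print(n,[(np.round(m['xy']).tolist(),round(m['conf'],2)) for m in imaging.mark_of(cam,n)][:7])
E
```

```text
[ 219.30804916 -584.75172853  230.55797244] [-3.14020891e+00 -2.89689714e-05  3.58807625e-01] 0.996956972431875 [-0.01766511 -0.64878392 -0.0568953 ]
top [[-0.104, 0.972, -0.211, 205.034], [-0.995, -0.102, 0.019, 62.23], [-0.003, 0.212, 0.977, 1537.966], [0.0, 0.0, 0.0, 1.0]] 515.7358712370467
chassis [([367.0, 202.0], 0.6)]
bay0 [([405.0, 190.0], 0.92), ([353.0, 203.0], 0.76), ([378.0, 197.0], 0.71), ([329.0, 210.0], 0.6)]
bay1 [([405.0, 190.0], 0.92), ([353.0, 203.0], 0.76), ([378.0, 197.0], 0.71), ([329.0, 210.0], 0.6)]
bay2 [([405.0, 190.0], 0.92), ([353.0, 203.0], 0.76), ([378.0, 197.0], 0.71), ([329.0, 210.0], 0.6)]
bay3 [([405.0, 190.0], 0.92), ([353.0, 203.0], 0.76), ([378.0, 197.0], 0.71), ([329.0, 210.0], 0.6)]
eyelet [([415.0, 187.0], 0.76), ([331.0, 207.0], 0.69)]
fork [([314.0, 212.0], 0.69)]
turntable [([230.0, 221.0], 0.85)]
cover0 [([245.0, 312.0], 0.89), ([251.0, 232.0], 0.78), ([206.0, 206.0], 0.63), ([143.0, 238.0], 0.61), ([212.0, 244.0], 0.55), ([238.0, 192.0], 0.52)]
rod [([365.0, 199.0], 0.95)]
rod_tip [([425.0, 189.0], 0.91)]
rod_tail [([311.0, 213.0], 0.83)]

[... 229 characters left out ...]
74), ([300.0, 223.0], 0.57)]
bay1 [([315.0, 210.0], 0.76), ([278.0, 257.0], 0.74), ([300.0, 223.0], 0.57)]
bay2 [([315.0, 210.0], 0.76), ([278.0, 257.0], 0.74), ([300.0, 223.0], 0.57)]
bay3 [([315.0, 210.0], 0.76), ([278.0, 257.0], 0.74), ([300.0, 223.0], 0.57)]
eyelet [([272.0, 268.0], 0.87)]
fork [([315.0, 199.0], 0.94), ([399.0, 228.0], 0.59)]
turntable [([366.0, 168.0], 0.58)]
cover0 [([388.0, 154.0], 0.73), ([378.0, 177.0], 0.69), ([305.0, 143.0], 0.63), ([359.0, 148.0], 0.62), ([383.0, 264.0], 0.6), ([397.0, 128.0], 0.57), ([346.0, 165.0], 0.5)]
rod [([299.0, 229.0], 0.9), ([263.0, 275.0], 0.58)]
rod_tip [([264.0, 275.0], 0.75)]
rod_tail [([324.0, 190.0], 0.88), ([280.0, 256.0], 0.56)]
```

View pics/top0.png

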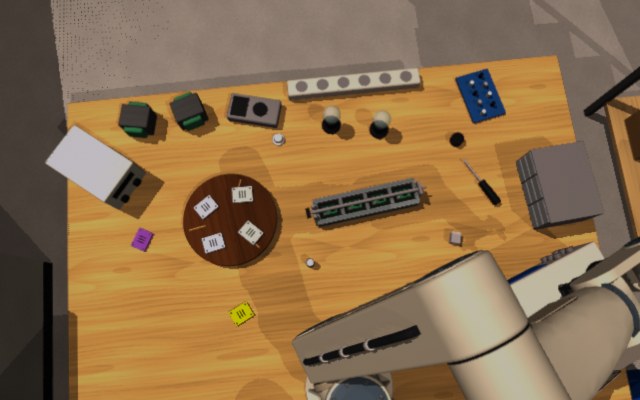

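View pics/scene0.png

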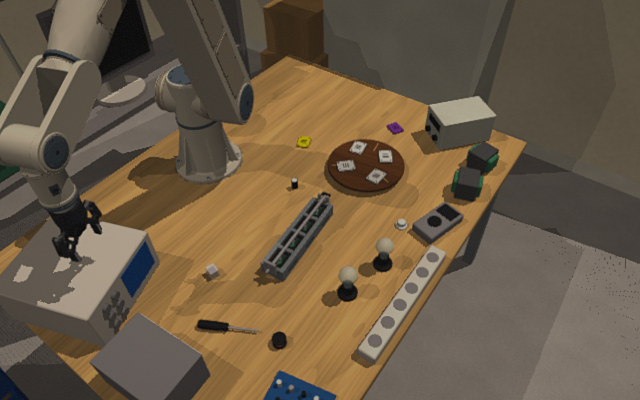

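Run:
```python
from h import *
P=lambda uv,z:np.round(p2w('top',uv,z)[:,:2]).tolist()
print('bays',P([[405,190],[378,197],[353,203],[329,210]],45)); print('tip,tail',P([[425,189],[311,213]],53)); print('tt',P([[230,221]],30))
print('covers',P([[251,232],[206,206],[212,244],[238,192]],38)); print('bulbs,dial,choke..',P([[331,125],[380,130],[278,140],[457,140],[310,264],[455,239]],0))
c=imaging.calibration('wrist'); s=telemetry.sense(); T=np.array(c['cam_to_world']); A=R.from_euler('xyz',s['tcp_rot']).as_matrix()
print(np.round(A.T@T[:3,:3],3),np.round(A.T@(T[:3,3]-s['eef_pos']),1),c['fx'],c['cx'],c['cy'],c['dist_coeffs'])
print(np.round(A,2))
print(delta([560,30,430],np.pi/2+0), telemetry.sense()['qpos'])
```

```text
bays [[538.0, -231.0], [526.0, -148.0], [515.0, -72.0], [502.0, 1.0]]
tip,tail [[533.0, -289.0], [497.0, 54.0]]
tt [[502.0, 296.0]]
covers [[461.0, 236.0], [553.0, 363.0], [438.0, 352.0], [586.0, 265.0]]
bulbs,dial,choke.. [[782.0, -37.0], [749.0, -189.0], [750.0, 133.0], [691.0, -425.0], [354.0, 73.0], [382.0, -369.0]]
[[-0.     0.965  0.261]
 [ 1.     0.     0.   ]
 [ 0.     0.261 -0.965]] [  66.8    0.6 -141.5] 329.1204866393447 320.5178074875457 199.17880123480774 [-0.04802424  0.          0.          0.          0.        ]
[[ 0.94  0.35 -0.  ]
 [ 0.35 -0.94  0.  ]
 [ 0.   -0.   -1.  ]]Traceback (most recent call last):
  File "<stdin>", line 8, in <module>
  File "h.py", line 24, in delta
    B=R.from_matrix(np.c_[[np.sin(y),-np.cos(y),0],[np.cos(y),np.sin(y),0],[0,0,-1]])
  File "scipy/spatial/transform/_rotation.pyx", line 1143, in scipy.spatial.transform._rotation.Rotation.from_matrix
ValueError: Non-positive determinant (left-handed or null coordinate frame) in rotation matrix 0: [[ 1.000000e+00  6.123234e-17  0.000000e+00]
 [-6.123234e-17  1.000000e+00  0.000000e+00]
 [ 0.000000e+00  0.000000e+00 -1.000000e+00]].
```

```bash
sed -i '/B=R.from_euler/d; s/B=R.from_matrix.*/B=R.from_matrix(np.c_[[-np.sin(y),np.cos(y),0],[np.cos(y),np.sin(y),0],[0,0,-1]])/' h.py
python3 - <<'E'
from h import *
print(delta([520,-112,270],0.154), telemetry.sense()['qpos'])
E
```

```text
(array([-0.   , -0.   , -1.739]), array([ 2.238, -1.688, -0.193])) [-1.21439929e+00  3.53013981e-01  1.63342453e+00  3.04389411e-05
  1.15524123e+00 -2.37640885e-03]
```

>>> step_arm:
  moves:
    - [[0,0,-1],[1,-0.75,-0.09],1]
    - [[0,0,-1],[1,-0.75,-0.09],1]
    - [[0,0,-1],[1,-0.75,-0.09],1]
    - [[0,0,-1],[1,-0.75,-0.09],1]
    - [[0,0,-1],[1,-0.75,-0.09],1]
    - [[0,0,-1],[1,-0.75,-0.09],1]

```text
clock: 1.9
eef_pos: [356.5, -370.3, 249.9]
tcp_rot: [3.141, -0.001, 1.154]
contact_force: [-0.1, 0.2, -0.1]
opening: 1.003
grasp_force: 0.0
```

Run:
```python
from h import *
print(delta([520,-112,270],0.154), telemetry.sense()['qpos'])
```

```text
(array([ 0.001, -0.002, -0.727]), array([ 1.512,  0.224, -0.098])) [-8.08397454e-01  1.60677446e-01  1.84708704e+00  1.82405059e-03
  1.13367226e+00 -3.92048029e-01]
```

>>> step_arm:
  moves:
    - [[0,0,-0.727],[1,0.15,-0.065],1]
    - [[0,0,-0.727],[1,0.15,-0.065],1]
    - [[0,0,-0.727],[1,0.15,-0.065],1]
    - [[0,0,-0.727],[1,0.15,-0.065],1]
    - [[0,0,-0.727],[1,0.15,-0.065],1]

```text
clock: 2.4
eef_pos: [466.8, -200.8, 262.9]
tcp_rot: [3.139, -0.001, 1.723]
contact_force: [-0.2, -0.5, 0.2]
opening: 1.0
grasp_force: 0.0
```

>>> step_arm:
  moves:
    - [[0,0,0],[0.39,0.34,-0.033],1]
    - [[0,0,0],[0.39,0.34,-0.033],1]
    - [[0,0,0],[0.39,0.34,-0.033],1]
    - [[0,0,0],[0.39,0.34,-0.033],1]

```text
clock: 2.8
eef_pos: [520.4, -117.3, 268.8]
tcp_rot: [-3.141, 0.0, 1.717]
contact_force: [-0.6, 0.2, -0.1]
opening: 1.004
grasp_force: 0.0
```

Run:
```python
from h import *
s=telemetry.sense(); print(s['eef_pos'],s['tcp_rot'])
grab('wrist','w1.png'); c=imaging.calibration('wrist')
for n,z in (('chassis',0),('bay0',45),('eyelet',56),('fork',48),('rod',53),('rod_tip',53),('rod_tail',53)):
    for m in imaging.mark_of('wrist',n): print(n,np.round(m['xy'],1),round(m['conf'],2),np.round(p2w('wrist',[m['xy']],z,c)[0],1))
```

```text
[ 520.44524343 -117.31132918  268.7784386 ] [-3.14122497e+00  2.53770658e-04  1.71698923e+00]
chassis [320.6 159.6] 0.86 [ 519.9 -112.1    0. ]
bay0 [321.9 130. ] 0.95 [515.7 -73.4  45. ]
bay0 [321.3  55.6] 0.84 [504.    1.8  45. ]
bay0 [320.  258.1] 0.82 [ 535.5 -224.    45. ]
bay0 [318.5 196.2] 0.59 [ 522.7 -147.7   45. ]
eyelet [314.6 295.7] 0.88 [ 535.4 -269.3   56. ]
eyelet [321.1  55.2] 0.26 [5.04e+02 5.00e-01 5.60e+01]
fork [325.  11.] 0.62 [501.7  43.7  48. ]
rod [321.  173.2] 0.61 [ 521.4 -119.3   53. ]
rod [322.6 127.9] 0.35 [516.  -70.7  53. ]
rod_tip [315. 309.] 0.59 [ 538.7 -289.6   53. ]
rod_tip [206.  313.6] 0.58 [ 404.1 -317.    53. ]
rod_tail [318.5 257.5] 0.28 [ 533.1 -219.8   53. ]
```

View pics/w1.png

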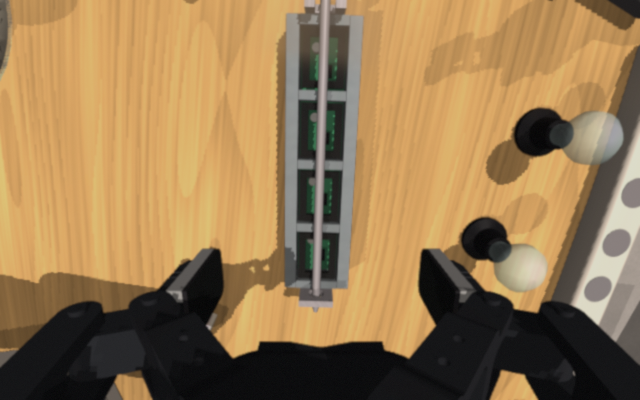

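```bash
cat > chas.py <<'E'
from h import *
from scipy.optimize import minimize
def seg(a,b,n=60): t=np.linspace(0,1,n)[:,None]; return np.array(a)*(1-t)+np.array(b)*t
def model():
    P=[]
    for cy in (-112.5,-37.5,37.5,112.5):
        for sx in (-25.5,25.5): P.append(seg([sx,cy-32.5,45],[sx,cy+32.5,45]))
        for sy in (-32.5,32.5): P.append(seg([-25.5,cy+sy,45],[25.5,cy+sy,45]))
    for sx in (-39.5,39.5): P.append(seg([sx,-155,45],[sx,155,45],200))
    return np.vstack(P)
M=model()
def toW(p,P): c,s=np.cos(p[2]),np.sin(p[2]); return np.c_[p[0]+c*P[:,0]-s*P[:,1],p[1]+s*P[:,0]+c*P[:,1],P[:,2]]
def fit(im,cal,p0):
    g=cv2.cvtColor(im,cv2.COLOR_RGB2GRAY).astype(np.float32); p=np.array(p0,float)
    for sig in (3,1.5,.8):
        b=cv2.GaussianBlur(g,(0,0),sig); G=np.hypot(cv2.Sobel(b,5,1,0),cv2.Sobel(b,5,0,1)); G=np.minimum(G,np.percentile(G,98))
        def f(q):
            uv=w2p('wrist',toW(q*[1,1,.01],M),cal).astype(np.float32)
            return -cv2.remap(G,uv[:,0],uv[:,1],cv2.INTER_LINEAR).mean()
        q=p/[1,1,.01]; o=minimize(f,q,method='Nelder-Mead',options=dict(initial_simplex=q+np.vstack([np.zeros(3),np.eye(3)*sig]),xatol=.02,fatol=1e-4)); p=o.x*[1,1,.01]
        print(sig,np.round(p,4),round(o.fun,2))
    return p
E
python3 - <<'E'
from chas import *
im=cv2.imread('pics/w1.png')[:,:,::-1].copy(); c=imaging.calibration('wrist')
p=fit(im,c,[519.5,-111,.153])
v=im.copy()
for u in w2p('wrist',toW(p,M),c): cv2.circle(v,tuple(int(round(a*2)/2) for a in u),0,(255,0,0),-1)
# rod line: edges across rod at several chassis y
g=cv2.cvtColor(im,cv2.COLOR_RGB2GRAY).astype(np.float32)
xs=np.arange(-16,16.1,.25)
for y in (-120,-100,-50,-30,30,50,100,120):
    uv=w2p('wrist',toW(p,np.c_[xs,xs*0+y,xs*0+53]),c).astype(np.float32)
    L=cv2.remap(g,uv[:,0],uv[:,1],1).ravel(); m=L>110; print(y, L.min(),L.max(), xs[m].min() if m.any() else 0, xs[m].max() if m.any() else 0)
cv2.imwrite('pics/w1f.png',cv2.resize(v[:330,230:420],None,fx=1.8,fy=1.8,interpolation=0)[:,:,::-1])
E
```

```text
3 [ 5.191588e+02 -1.115456e+02  1.103000e-01] -67.08
1.5 [ 5.192184e+02 -1.115998e+02  1.108000e-01] -108.81
0.8 [ 5.192184e+02 -1.115998e+02  1.108000e-01] -135.91
-120 33.78125 169.0 -4.5 3.75
-100 15.5234375 170.625 -4.5 3.5
-50 33.541992 170.71875 -4.25 3.75
-30 33.35547 171.51953 -4.25 3.75
30 20.394531 173.70312 -4.25 3.75
50 33.410156 174.8125 -4.25 3.75
100 36.95117 182.0 -4.25 4.0
120 73.0 178.44531 -11.25 4.25
```

View pics/w1f.png

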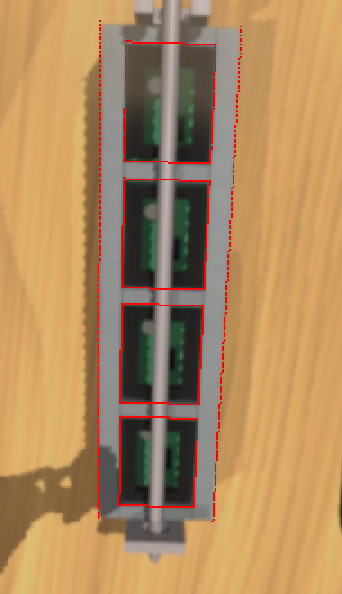

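Run:
```python
from h import *
print(delta([519,-111.6,100],0.1108)); print(delta([519,-111.6,47],0.1108))
```

```text
(array([-0.   ,  0.   ,  0.041]), array([0.036, 0.001, 0.845]))
(array([-0.   ,  0.   ,  0.041]), array([3.60e-02, 1.00e-03, 1.11e+00]))
```

>>> step_arm:
  moves:
    - [[0,0,0.041],[0.036,0,0.3],-0.3]
    - [[0,0,0.041],[0.036,0,0.5],-0.3]
    - [[0,0,0.041],[0.036,0,0.7],-0.3]
    - [[0,0,0.041],[0.036,0,0.845],-0.3]
    - [[0,0,0.041],[0.036,0,0.845],-0.3]
    - [[0,0,0.041],[0.036,0,0.845],-0.3]
  squeeze: 60

```text
clock: 3.8
eef_pos: [519.2, -111.0, 100.3]
tcp_rot: [-3.141, -0.0, 1.683]
contact_force: [0.7, 1.0, 1.0]
opening: 0.353
grasp_force: 0.0
```

Run:
```python
from h import *
s=telemetry.sense(); print(s['eef_pos'],s['tcp_rot'],s['opening'],delta([519,-111.6,47],0.1108))
```

```text
[ 519.24004039 -111.04766479  100.27916863] [-3.14102185e+00 -2.06083306e-04  1.68251415e+00] 0.35261692562512487 (array([-0.001, -0.   ,  0.001]), array([-0.003, -0.001,  0.266]))
```

>>> step_arm:
  moves:
    - [[0,0,0],[0,-0.001,0.15],-0.3]
    - [[0,0,0],[0,-0.001,0.25],-0.3]
    - [[0,0,0],[0,-0.001,0.266],-0.3]
    - [[0,0,0],[0,-0.001,0.266],-1]
    - [[0,0,0],[0,-0.001,0.266],-1]
    - [[0,0,0],[0,-0.001,0.266],-1]
    - [[0,0,0],[0,-0.001,0.266],-1]
    - [[0,0,0],[0,-0.001,0.266],-1]

```text
clock: 4.6
eef_pos: [520.2, -111.1, 48.3]
tcp_rot: [3.139, 0.001, 1.683]
contact_force: [-0.2, -0.1, 8.4]
opening: 0.087
grasp_force: 59.3
```

>>> step_arm:
  moves:
    - [[0,0,0],[0,0,-0.015],-1]
    - [[0,0,0],[0,0,-0.015],-1]
    - [[0,0,0],[0,0,-0.015],-1]

```text
clock: 4.9
eef_pos: [519.1, -110.8, 49.9]
tcp_rot: [3.141, 0.0, 1.683]
contact_force: [-0.4, 0.6, -1.2]
opening: 0.08
grasp_force: 58.6
```

Run:
```python
from h import *
s=telemetry.sense(); print(s['eef_pos'],s['wrist_torque'],s['contact_force'])
grab('wrist','w2.png')
```

```text
[ 519.05160331 -110.79728045   49.93216897] [ 0.01785535 -0.02621348  0.06450541] [-0.36657063  0.62466789 -1.22354494]
```

View pics/w2.png

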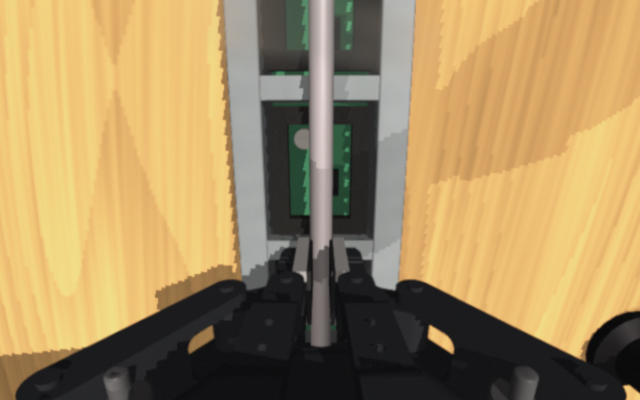

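>>> step_arm:
  moves:
    - [[0,0,0],[0.05,0,0],-1]
    - [[0,0,0],[0.13,0,0],-1]
    - [[0,0,0],[0.22,0,0],-1]
    - [[0,0,0],[0.3,0,0],-1]
    - [[0,0,0],[0.33,0,0],-1]
    - [[0,0,0],[0.33,0,0],-1]

```text
clock: 5.55
eef_pos: [511.2, -43.9, 49.6]
tcp_rot: [-3.141, -0.0, 1.685]
contact_force: [0.9, 0.1, -1.6]
opening: 0.082
grasp_force: 58.6
```

Run:
```python
from h import *
s=telemetry.sense(); print(s['eef_pos'],s['wrist_torque'],s['contact_force'])
grab('scene');im=grab('scene','s2.png'); cv2.imwrite('pics/s2c.png',cv2.resize(im[150:300,230:400],None,fx=3.5,fy=3.5)[:,:,::-1])
for n in ('rod_tip','rod_tail'): print(n,[(np.round(m['xy']).tolist(),round(m['conf'],2),np.round(p2w('scene',[m['xy']],54)[0]).tolist()) for m in imaging.mark_of('scene',n)])
```

```text
[511.23613867 -43.90939537  49.60672823] [-0.02171276 -0.00211325 -0.00477286] [ 0.89357114  0.14803155 -1.61794039]
rod_tip [([356.0, 146.0], 0.17, [447.0, 332.0, 54.0])]
rod_tail [([333.0, 179.0], 0.83, [476.0, 140.0, 54.0])]
```

View pics/s2c.png

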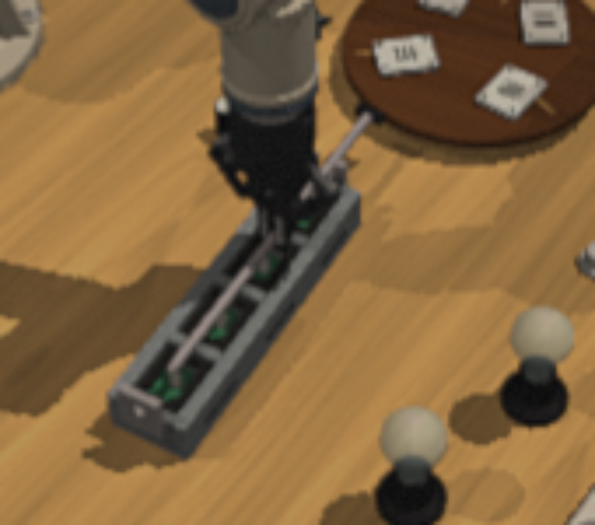

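>>> step_arm:
  moves:
    - [[0,0,0],[0,0,-0.15],-1]
    - [[0,0,0],[0,0,-0.3],-1]
    - [[0,0,0],[0,0,-0.35],-1]
    - [[0,0,0],[0,0,-0.35],-1]

```text
clock: 6.15
eef_pos: [512.7, -45.7, 120.9]
tcp_rot: [3.138, 0.001, 1.682]
contact_force: [0.8, -0.1, -1.4]
opening: 0.083
grasp_force: 58.7
```

Run:
```python
from h import *
print(delta([405,-150,120],0.1108),delta([405,-150,10],0.1108))
```

```text
(array([0.004, 0.001, 0.001]), array([-0.458, -0.593,  0.003])) (array([0.004, 0.001, 0.001]), array([-0.458, -0.595,  0.553]))
```

>>> step_arm:
  moves:
    - [[0,0,0],[-0.15,-0.2,0],-1]
    - [[0,0,0],[-0.3,-0.4,0],-1]
    - [[0,0,0],[-0.458,-0.595,0],-1]
    - [[0,0,0],[-0.458,-0.595,0.15],-1]
    - [[0,0,0],[-0.458,-0.595,0.35],-1]
    - [[0,0,0],[-0.458,-0.595,0.5],-1]
    - [[0,0,0],[-0.458,-0.595,0.55],-1]
    - [[0,0,0],[-0.458,-0.595,0.55],-1]

```text
clock: 6.95
eef_pos: [401.9, -149.0, 8.0]
tcp_rot: [-3.138, -0.002, 1.683]
contact_force: [0.7, -0.3, -1.2]
opening: 0.078
grasp_force: 59.0
```

>>> step_arm:
  moves:
    - [[0,0,0],[0,0,0.01],-1]
    - [[0,0,0],[0,0,0.02],-1]
    - [[0,0,0],[0,0,0.02],-1]

```text
clock: 7.25
eef_pos: [404.3, -149.7, 6.5]
tcp_rot: [3.14, 0.001, 1.683]
contact_force: [-0.9, 0.7, -1.6]
opening: 0.084
grasp_force: 59.0
```

>>> step_arm:
  moves:
    - [[0,0,0],[0,0,0.006],-1]
    - [[0,0,0],[0,0,0.012],-1]
    - [[0,0,0],[0,0,0.012],-1]

```text
clock: 7.55
eef_pos: [403.7, -149.5, 3.4]
tcp_rot: [3.141, 0.0, 1.683]
contact_force: [0.1, -0.0, -1.1]
opening: 0.082
grasp_force: 59.0
```

>>> step_arm:
  moves:
    - [[0,0,0],[0,0,0.005],-1]
    - [[0,0,0],[0,0,0.01],-1]
    - [[0,0,0],[0,0,0.01],-1]

```text
clock: 7.85
eef_pos: [403.6, -149.6, 1.2]
tcp_rot: [3.142, -0.0, 1.683]
contact_force: [0.3, -0.5, -0.7]
opening: 0.082
grasp_force: 59.0
```

>>> step_arm:
  moves:
    - [[0,0,0],[0,0,0.005],-1]
    - [[0,0,0],[0,0,0.005],-1]
    - [[0,0,0],[0,0,0.005],-1]

```text
clock: 8.15
eef_pos: [403.6, -149.6, 0.8]
tcp_rot: [3.142, 0.0, 1.683]
contact_force: [-3.5, 0.6, 12.2]
opening: 0.086
grasp_force: 60.5
```

>>> step_arm:
  moves:
    - [[0,0,0],[0,0,-0.005],-0.5]
    - [[0,0,0],[0,0,-0.005],-0.4]
    - [[0,0,0],[0,0,-0.005],-0.4]
    - [[0,0,0],[0,0,-0.1],-0.4]
    - [[0,0,0],[0,0,-0.3],0]
    - [[0,0,0],[0,0,-0.5],0.5]
    - [[0,0,0],[0,0,-0.7],1]
    - [[0,0,0],[0,0,-0.9],1]

```text
clock: 8.95
eef_pos: [403.1, -149.4, 181.8]
tcp_rot: [-3.141, -0.0, 1.683]
contact_force: [0.7, -0.5, -0.3]
opening: 0.958
grasp_force: 0.0
```

Run:
```python
from h import *
grab('top','t3.png')
for n in ('cover0','rod_tip','rod_tail'):
    for m in imaging.mark_of('top',n): print(n,np.round(m['xy'],1),round(m['conf'],2),np.round(p2w('top',[m['xy']],34 if n=='cover0' else 5)[0]))
print(telemetry.sense()['eef_pos'],delta([475,270,270],0.6),telemetry.sense()['qpos'])
```

```text
cover0 [250.4 234.8] 0.86 [454. 239.  34.]
cover0 [241.3 193.3] 0.81 [582. 256.  34.]
cover0 [214.7 244.1] 0.73 [437. 345.  34.]
cover0 [144.  238.5] 0.61 [475. 552.  34.]
cover0 [244.1 315. ] 0.55 [225. 274.  34.]
rod_tail [326.  250.5] 0.79 [388.  21.   5.]
[ 403.96924348 -149.68467089  180.94074245] (array([ 0.002,  0.002, -0.621]), array([ 2.045,  0.589, -0.446])) [-3.58349307e-01  1.09348858e-01  2.08212484e+00  2.66569586e-05
  9.47998685e-01 -4.70547462e-01]
```

>>> step_arm:
  moves:
    - [[0,0,0],[0.97,0.35,-0.3],1]
    - [[0,0,0],[0.97,0.35,-0.3],1]
    - [[0,0,0],[0.97,0.35,-0.3],1]
    - [[0,0,0],[0.97,0.35,-0.3],1]
    - [[0,0,0],[0.97,0.35,-0.3],1]

```text
clock: 9.65
eef_pos: [452.0, 54.6, 240.0]
tcp_rot: [-3.141, -0.001, 1.686]
contact_force: [-0.3, -0.0, -0.0]
opening: 1.001
grasp_force: 0.0
```

>>> step_arm:
  moves:
    - [[0,0,0],[0.97,0.35,-0.25],1]
    - [[0,0,0],[0.97,0.35,-0.25],1]
    - [[0,0,0],[0.97,0.35,-0.25],1]
    - [[0,0,0],[0.97,0.35,-0.25],1]
    - [[0,0,0],[0.97,0.35,-0.25],1]
    - [[0,0,0],[0.97,0.35,-0.25],1]

```text
clock: 10.25
eef_pos: [499.1, 252.6, 288.6]
tcp_rot: [-3.139, 0.001, 1.685]
contact_force: [0.7, -0.9, -0.3]
opening: 1.002
grasp_force: 0.0
```

```bash
cat > cov.py <<'E'
from h import *
def covers(im,c,z=38,verbose=1):
    """white plates on the platter: minAreaRect of their top faces in world coordinates"""
    hsv=cv2.cvtColor(im,cv2.COLOR_RGB2HSV); m=((hsv[:,:,1]<45)&(hsv[:,:,2]>110)).astype(np.uint8)
    m=cv2.morphologyEx(m,cv2.MORPH_CLOSE,np.ones((9,9))); m=cv2.morphologyEx(m,cv2.MORPH_OPEN,np.ones((5,5)))
    out=[]
    for k in cv2.findContours(m,cv2.RETR_EXTERNAL,cv2.CHAIN_APPROX_NONE)[0]:
        if cv2.contourArea(k)<300: continue
        P=p2w('wrist',k.reshape(-1,2)+0.,z,c)[:,:2].astype(np.float32)
        (x,y),(w,h),a=cv2.minAreaRect(P)
        if w>h: w,h,a=h,w,a+90
        a=(np.radians(a)+np.pi/2)%np.pi-np.pi/2   # direction of the short side
        if 36<w<60 and 48<h<75: out.append((x,y,a,w,h)); verbose and print(np.round([x,y,a,w,h],2),k.reshape(-1,2).mean(0).round())
    return out
E
python3 - <<'E'
from cov import *
im=grab('wrist','w3.png'); c=imaging.calibration('wrist'); s=telemetry.sense(); print(s['eef_pos'],s['qpos'])
covers(im,c)
for n,z in (('turntable',0),('cover0',34)):
    for m in imaging.mark_of('wrist',n): print(n,np.round(m['xy'],1),round(m['conf'],2),np.round(p2w('wrist',[m['xy']],z,c)[0]))
E
```

```text
[498.55266694 251.11319187 288.32472508] [ 4.64214864e-01  1.99862479e-01  1.71042963e+00 -5.36947776e-04
  1.23472004e+00  3.50930850e-01]
[96.84 88.01  0.97 40.27 58.28] [ 14. 251.]
[ 5.7895e+02  2.5328e+02 -1.0000e-02  4.7120e+01  6.1130e+01] [387. 172.]
[461.89 237.6   -0.78  46.72  61.37] [289. 174.]
[4.4305e+02 3.4841e+02 2.0000e-01 4.7210e+01 6.0680e+01] [281.  76.]
[552.44 363.47   0.6   46.66  60.55] [379.  73.]
turntable [332.8 128.3] 0.63 [509. 296.   0.]
cover0 [117.6 108.2] 0.9 [252. 293.  34.]
cover0 [287.5 174.9] 0.8 [460. 236.  34.]
cover0 [385.5 173.7] 0.61 [579. 251.  34.]
cover0 [282.   77.5] 0.6 [444. 348.  34.]
cover0 [377.9  72.8] 0.58 [552. 365.  34.]
```

View pics/w3.png

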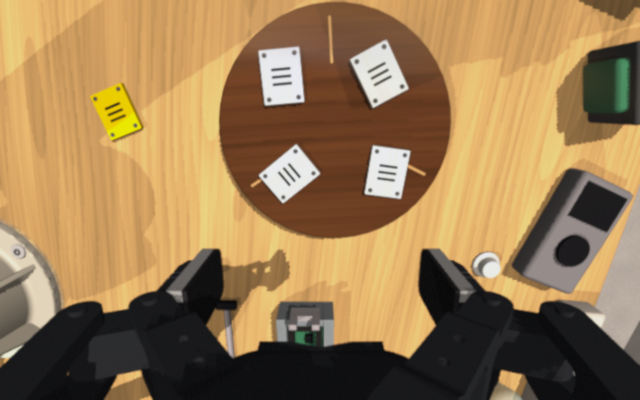

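Run:
```python
from h import *
print(delta([579,253.3,90],-.01)); print(delta([579,253.3,31.5],-.01))
```

```text
(array([-0.003,  0.002,  0.155]), array([-0.027,  0.405,  0.993]))
(array([-0.003,  0.002,  0.155]), array([-0.026,  0.406,  1.285]))
```

>>> step_arm:
  moves:
    - [[0,0,0.155],[-0.027,0.2,0.25],0.65]
    - [[0,0,0.155],[-0.027,0.405,0.45],0.65]
    - [[0,0,0.155],[-0.027,0.405,0.7],0.65]
    - [[0,0,0.155],[-0.027,0.405,0.9],0.65]
    - [[0,0,0.155],[-0.027,0.405,0.99],0.65]
    - [[0,0,0.155],[-0.027,0.405,0.99],0.65]
  squeeze: 50

```text
clock: 11.0
eef_pos: [577.2, 252.1, 87.7]
tcp_rot: [-3.134, 0.004, 1.559]
contact_force: [-0.9, -0.2, -0.8]
opening: 0.825
grasp_force: 0.0
```

Run:
```python
from cov import *
print(telemetry.sense()['eef_pos'],telemetry.sense()['opening'],delta([579,253.3,31.5],-.01))
im=grab('wrist','w4.png'); c=imaging.calibration('wrist'); covers(im,c)
```

```text
[577.18731846 252.068286    87.7097004 ] 0.8247488335175409 (array([-0.01 ,  0.005, -0.002]), array([0.007, 0.011, 0.281]))
[465.23 241.11  -0.78  46.6   63.76] [143. 237.]
[ 5.8256e+02  2.5626e+02 -2.0000e-02  4.6770e+01  6.1170e+01] [325. 212.]
[556.65 366.58   0.59  48.43  57.75] [274.  30.]
[4.4610e+02 3.5331e+02 2.0000e-01 4.9420e+01 6.2680e+01] [82. 54.]
```

>>> step_arm:
  moves:
    - [[0,0,0],[0,0,0],0.65]
    - [[0,0,0],[0,0,0],0.65]
    - [[0,0,0],[0,0,0],0.65]

```text
clock: 11.35
eef_pos: [581.3, 255.7, 94.3]
tcp_rot: [3.139, -0.001, 1.561]
contact_force: [-0.8, 0.7, -1.2]
opening: 0.825
grasp_force: 0.0
```

Run:
```python
from cov import *
for i in range(2):
    print(telemetry.sense()['eef_pos'],telemetry.sense()['opening'],delta([579,253.3,31.5],-.01))
    c=imaging.calibration('wrist');im=grab('wrist'); covers(im,c)
```

```text
[581.33979294 255.68418871  94.29762837] 0.8252078542186875 (array([ 0.004, -0.002,  0.   ]), array([-0.012, -0.012,  0.314]))
[464.77 240.98  -0.78  46.04  63.18] [141. 239.]
[ 5.8029e+02  2.5587e+02 -1.0000e-02  4.6180e+01  5.9850e+01] [317. 215.]
[553.73 366.36   0.6   47.91  61.39] [266.  36.]
[4.4604e+02 3.5150e+02 2.0000e-01 4.8790e+01 6.1560e+01] [84. 60.]
[581.09641657 255.69072724  93.96568369] 0.8210570251154632 (array([ 0.003, -0.001,  0.001]), array([-0.012, -0.011,  0.312]))
[464.8  241.02  -0.78  46.02  63.21] [142. 239.]
[ 5.8030e+02  2.5597e+02 -1.0000e-02  4.6320e+01  5.9760e+01] [317. 215.]
[553.8  366.46   0.6   48.05  61.38] [266.  35.]
[4.4604e+02 3.5153e+02 2.0000e-01 4.8750e+01 6.1550e+01] [84. 61.]
```

>>> step_arm:
  moves:
    - [[0,0,0],[0,-0.004,0.15],0.65]
    - [[0,0,0],[0,-0.004,0.27],0.65]
    - [[0,0,0],[0,-0.004,0.312],0.65]
    - [[0,0,0],[0,-0.004,0.312],0.65]
    - [[0,0,0],[0,-0.004,0.312],0.65]
    - [[0,0,0],[0,-0.004,0.312],-1]
    - [[0,0,0],[0,-0.004,0.312],-1]
    - [[0,0,0],[0,-0.004,0.312],-1]

```text
clock: 12.25
eef_pos: [580.5, 256.0, 31.5]
tcp_rot: [3.139, -0.001, 1.561]
contact_force: [-0.1, 0.4, 6.4]
opening: 0.513
grasp_force: 50.4
```

>>> step_arm:
  moves:
    - [[0,0,0],[0,0,0],-1]
    - [[0,0,0],[0,0,0],-1]
    - [[0,0,0],[0,0,0],-1]

```text
clock: 12.55
eef_pos: [580.6, 256.0, 31.4]
tcp_rot: [3.139, -0.001, 1.561]
contact_force: [-0.6, 0.5, 7.8]
opening: 0.523
grasp_force: 37.4
```

>>> step_arm:
  moves:
    - [[0,0,0],[0,0,-0.1],-1]
    - [[0,0,0],[0,0,-0.3],-1]
    - [[0,0,0],[0,0,-0.5],-1]
    - [[0,0,0],[0,0,-0.5],-1]
    - [[0,0,0],[0,0,-0.5],-1]

```text
clock: 13.05
eef_pos: [580.3, 255.7, 131.4]
tcp_rot: [3.139, -0.001, 1.561]
contact_force: [0.2, -0.3, -0.6]
opening: 0.513
grasp_force: 53.2
```

Run:
```python
from cov import *
s=telemetry.sense(); print(s['contact_force'],s['opening'],s['grasp_force'])
im=grab('wrist','w5.png'); c=imaging.calibration('wrist'); covers(im,c)
cv2.imwrite('pics/w5c.png',im[180:400,140:500,::-1])
# target: bay3 hover
p=[519.2,-111.6,.1108]; print(delta([519.2-.1106*112.5,-111.6+.994*112.5,131],.1108))
```

```text
[ 0.17786746 -0.34751517 -0.57747241] 0.5127526733394813 53.209383487701416
[463.69 240.41  -0.78  45.97  62.26] [167. 222.]
[4.4511e+02 3.4972e+02 2.0000e-01 4.7820e+01 5.9600e+01] [120.  70.]
[552.47 366.     0.6   48.11  61.68] [276.  43.]
(array([ 0.   , -0.   , -0.153]), array([-1.279, -0.351, -0.005]))
```

View pics/w5c.png

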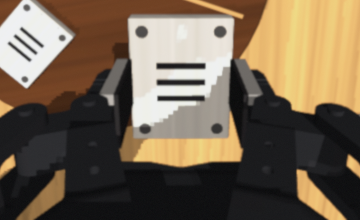

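>>> step_arm:
  moves:
    - [[0,0,-0.153],[-0.8,-0.08,-0.15],-1]
    - [[0,0,-0.153],[-0.8,-0.08,-0.3],-1]
    - [[0,0,-0.153],[-0.8,-0.08,-0.3],-1]
    - [[0,0,-0.153],[-0.8,-0.08,-0.3],-1]

```text
clock: 13.5
eef_pos: [561.0, 92.5, 189.9]
tcp_rot: [-3.14, 0.001, 1.68]
contact_force: [-0.2, 0.9, -0.6]
opening: 0.515
grasp_force: 53.2
```

>>> step_arm:
  moves:
    - [[0,0,0],[-0.8,-0.01,-0.05],-1]
    - [[0,0,0],[-0.8,-0.01,-0.05],-1]
    - [[0,0,0],[-0.8,-0.01,-0.05],-1]
    - [[0,0,0],[-0.8,-0.01,-0.05],-1]

```text
clock: 13.9
eef_pos: [577.2, -68.0, 198.8]
tcp_rot: [-3.14, 0.001, 1.678]
contact_force: [-0.2, 0.0, 0.1]
opening: 0.511
grasp_force: 53.2
```

>>> step_arm:
  moves:
    - [[0,0,0],[-0.7,0,0],-1]
    - [[0,0,0],[-0.7,0,0],-1]
    - [[0,0,0],[-0.7,0,0],-1]
    - [[0,0,0],[-0.7,0,0],-1]
    - [[0,0,0],[-0.7,0,0],-1]
    - [[0,0,0],[-0.7,0,0],-1]

```text
clock: 14.5
eef_pos: [592.6, -201.5, 198.8]
tcp_rot: [-3.14, -0.001, 1.682]
contact_force: [-0.2, -0.1, 0.7]
opening: 0.513
grasp_force: 53.2
```

Run:
```python
from chas import *
s=telemetry.sense(); print(s['eef_pos'],s['tcp_rot'])
c=imaging.calibration('wrist'); im=grab('wrist','w6.png')
p=fit(im,c,[519.2,-111.6,.1108]); fit(im,c,[517,-114,.12])
s=telemetry.sense(); print(s['eef_pos'])
v=im.copy()
for u in w2p('wrist',toW(p,M),c): cv2.circle(v,tuple(int(round(a*2)/2) for a in u),0,(255,0,0),-1)
cv2.imwrite('pics/w6f.png',v[:,120:520,::-1])
```

```text
[ 592.55194871 -201.45548729  198.83302856] [-3.13983547e+00 -1.33313759e-03  1.68191358e+00]
3 [ 5.194264e+02 -1.101920e+02  1.149000e-01] -51.67
1.5 [ 5.197229e+02 -1.101274e+02  1.141000e-01] -87.53
0.8 [ 5.198420e+02 -1.101018e+02  1.139000e-01] -113.37
3 [ 5.194251e+02 -1.101846e+02  1.147000e-01] -51.67
1.5 [ 5.197016e+02 -1.101117e+02  1.141000e-01] -87.54
0.8 [ 5.198439e+02 -1.100978e+02  1.140000e-01] -113.38
[ 592.74162933 -201.26621233  199.14862529]
```

View pics/w6f.png

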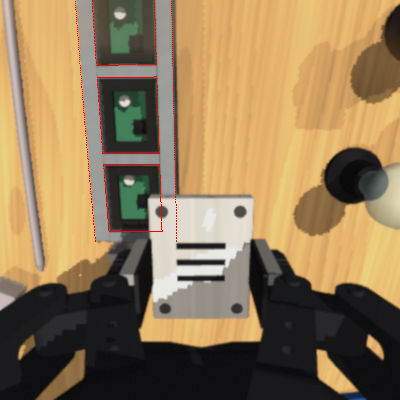

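Run:
```python
from h import *
print(delta([532.4,-222.3,110],.1135))
```

```text
(array([-0.002, -0.001, -0.002]), array([-0.071, -0.311,  0.446]))
```

>>> step_arm:
  moves:
    - [[0,0,-0.002],[-0.071,-0.2,0.2],-1]
    - [[0,0,-0.002],[-0.071,-0.311,0.4],-1]
    - [[0,0,-0.002],[-0.071,-0.311,0.446],-1]
    - [[0,0,-0.002],[-0.071,-0.311,0.446],-1]
    - [[0,0,-0.002],[-0.071,-0.311,0.446],-1]

```text
clock: 15.05
eef_pos: [534.5, -223.4, 111.7]
tcp_rot: [3.14, 0.001, 1.684]
contact_force: [0.5, -0.7, -0.1]
opening: 0.511
grasp_force: 53.2
```

Run:
```python
from chas import *
s=telemetry.sense(); print(s['eef_pos'],s['tcp_rot'])
c=imaging.calibration('wrist'); im=grab('wrist','w7.png')
M0=M
import chas
p=fit(im,c,[519.6,-110.8,.1125])
b=toW(p,np.array([[0,-112.5,45.]]))[0]; print(b,delta([b[0],b[1],60],p[2]))
print(telemetry.sense()['eef_pos'])
```

```text
[ 534.52155803 -223.38371749  111.6867816 ] [3.13993755e+00 7.06730910e-04 1.68398493e+00]
3 [ 5.206752e+02 -1.108414e+02  1.017000e-01] -39.32
1.5 [ 5.201180e+02 -1.107475e+02  1.146000e-01] -60.3
0.8 [ 5.201125e+02 -1.106817e+02  1.138000e-01] -73.84
[ 532.89037313 -222.4536729    45.        ] (array([ 0.004,  0.002, -0.001]), array([ 0.008, -0.011,  0.261]))
[ 535.05032884 -223.67550421  112.25375938]
```

>>> step_arm:
  moves:
    - [[0,0,0],[0.007,-0.011,0.12],-1]
    - [[0,0,0],[0.007,-0.011,0.25],-1]
    - [[0,0,0],[0.007,-0.011,0.315],-1]
    - [[0,0,0],[0.007,-0.011,0.326],-1]
    - [[0,0,0],[0.007,-0.011,0.326],-1]
    - [[0,0,0],[0.007,-0.011,0.326],-1]

```text
clock: 15.7
eef_pos: [531.6, -223.0, 46.7]
tcp_rot: [3.14, 0.001, 1.683]
contact_force: [0.3, -1.0, -0.4]
opening: 0.508
grasp_force: 53.2
```

>>> step_arm:
  moves:
    - [[0,0,0],[0.002,0.005,0.005],-1]
    - [[0,0,0],[0.002,0.005,0.01],-1]
    - [[0,0,0],[0.002,0.005,0.01],-1]
    - [[0,0,0],[0.002,0.005,0.01],-1]

```text
clock: 16.1
eef_pos: [532.3, -222.4, 44.2]
tcp_rot: [3.14, 0.001, 1.683]
contact_force: [1.9, 1.0, 5.1]
opening: 0.513
grasp_force: 53.8
```

>>> step_arm:
  moves:
    - [[0,0,0],[0,0,-0.005],0.2]
    - [[0,0,0],[0,0,-0.005],0.4]
    - [[0,0,0],[0,0,-0.005],0.5]
    - [[0,0,0],[0,0,-0.1],0.5]
    - [[0,0,0],[0,0,-0.3],0.5]
    - [[0,0,0],[0,0,-0.5],0.5]
    - [[0,0,0],[0,0,-0.5],0.5]
    - [[0,0,0],[0,0,-0.5],0.5]

```text
clock: 16.9
eef_pos: [531.9, -222.4, 144.3]
tcp_rot: [3.14, 0.001, 1.683]
contact_force: [-0.4, 0.0, -1.0]
opening: 0.752
grasp_force: 0.0
```

Run:
```python
from cov import *
s=telemetry.sense(); print(s['eef_pos'],s['tcp_rot'])
c=imaging.calibration('wrist'); im=grab('wrist','w8.png'); covers(im,c,51)
cv2.imwrite('pics/w8c.png',im[:,150:490,::-1])
```

```text
[ 531.89377093 -222.38412713  144.28608306] [3.13994807e+00 9.39341051e-04 1.68292186e+00]
```

View pics/w8c.png

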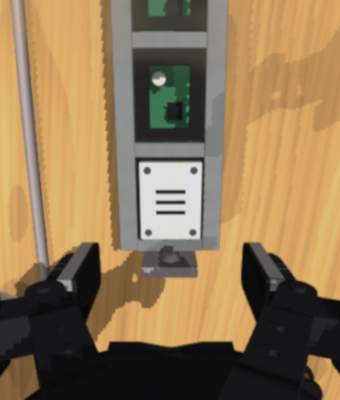

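>>> step_arm:
  moves:
    - [[0,0,0],[0,0.002,0.1],-1]
    - [[0,0,0],[0,0.002,0.25],-1]
    - [[0,0,0],[0,0.002,0.4],-1]
    - [[0,0,0],[0,0.002,0.45],-1]
    - [[0,0,0],[0,0.002,0.475],-1]
    - [[0,0,0],[0,0.002,0.485],-1]
    - [[0,0,0],[0,0.002,0.495],-1]
    - [[0,0,0],[0,0.002,0.495],-1]

```text
clock: 17.75
eef_pos: [531.9, -222.2, 45.2]
tcp_rot: [-3.142, 0.0, 1.683]
contact_force: [-0.3, -0.1, 0.8]
opening: 0.0
grasp_force: 0.0
```

>>> step_arm:
  moves:
    - [[0,0,0],[0,0,0.005],-1]
    - [[0,0,0],[0,0,0.01],-1]
    - [[0,0,0],[0,0,0.01],-1]

```text
clock: 18.05
eef_pos: [532.3, -222.3, 44.8]
tcp_rot: [3.141, 0.0, 1.683]
contact_force: [-6.5, 2.7, 21.7]
opening: 0.0
grasp_force: 10.9
```

>>> step_arm:
  moves:
    - [[0,0,0],[0,0,-0.3],-1]
    - [[0,0,0],[0.1,0,-0.5],-0.5]
    - [[0,0,0],[0.5,-0.02,-0.6],0.65]
    - [[0,0,0],[0.95,-0.04,-0.6],0.65]
    - [[0,0,0],[0.95,-0.04,-0.6],0.65]
    - [[0,0,0],[0.95,-0.04,-0.6],0.65]

```text
clock: 18.65
eef_pos: [502.0, -31.4, 163.6]
tcp_rot: [3.14, -0.0, 1.684]
contact_force: [0.0, -0.2, -0.4]
opening: 0.822
grasp_force: 0.0
```

>>> step_arm:
  moves:
    - [[0,0,-0.11],[0.97,-0.04,0],0.65]
    - [[0,0,-0.11],[0.97,-0.04,0],0.65]
    - [[0,0,-0.11],[0.97,-0.04,0],0.65]
    - [[0,0,-0.11],[0.97,-0.04,0],0.65]

```text
clock: 19.05
eef_pos: [472.7, 159.8, 163.3]
tcp_rot: [3.14, -0.0, 1.77]
contact_force: [0.6, -0.5, 0.1]
opening: 0.826
grasp_force: 0.0
```

>>> step_arm:
  moves:
    - [[0,0,0],[0.85,0.05,0.2],0.65]
    - [[0,0,0],[0.85,0.05,0.2],0.65]
    - [[0,0,0],[0.85,0.05,0.2],0.65]
    - [[0,0,0],[0.85,0.05,0.2],0.65]
    - [[0,0,0],[0.85,0.05,0.2],0.65]
    - [[0,0,0],[0.85,0.05,0.2],0.65]

```text
clock: 19.65
eef_pos: [449.1, 326.4, 122.6]
tcp_rot: [-3.141, 0.0, 1.771]
contact_force: [-0.4, -0.3, 0.4]
opening: 0.824
grasp_force: 0.0
```

```bash
cat > pick.py <<'E'
from cov import *
import sys
s=telemetry.sense(); print(s['eef_pos'],s['tcp_rot'])
c=imaging.calibration('wrist'); im=grab('wrist'); L=covers(im,c)
print(telemetry.sense()['eef_pos'])
if L:
    t=np.array(s['eef_pos'][:2]) if len(sys.argv)<3 else np.array([float(a) for a in sys.argv[1:3]])
    b=min(L,key=lambda k:np.hypot(k[0]-t[0],k[1]-t[1])); print('target',np.round(b,2),delta([b[0],b[1],31.5],b[2]))
E
python3 pick.py 445 350
```

```text
[449.0774243  326.35162349 122.62052817] [-3.14144515e+00  4.19635807e-04  1.77085074e+00]
[462.82 240.45  -0.78  46.03  61.11] [315. 310.]
[552.12 366.29   0.61  46.36  60.74] [473. 178.]
[4.4348e+02 3.5049e+02 2.0000e-01 4.6270e+01 5.9940e+01] [318. 169.]
[449.33470661 325.71403968 122.79375905]
target [4.4348e+02 3.5049e+02 2.0000e-01 4.6270e+01 5.9940e+01] (array([ 0.   ,  0.   , -0.001]), array([ 0.127, -0.004,  0.456]))
```

>>> step_arm:
  moves:
    - [[0,0,0],[0.125,-0.005,0.15],0.65]
    - [[0,0,0],[0.127,-0.005,0.35],0.65]
    - [[0,0,0],[0.127,-0.005,0.43],0.65]
    - [[0,0,0],[0.127,-0.005,0.455],0.65]
    - [[0,0,0],[0.127,-0.005,0.455],0.65]
    - [[0,0,0],[0.127,-0.005,0.455],-1]
    - [[0,0,0],[0.127,-0.005,0.455],-1]
    - [[0,0,0],[0.127,-0.005,0.455],-1]

```text
clock: 20.5
eef_pos: [444.7, 351.7, 33.4]
tcp_rot: [3.139, -0.001, 1.769]
contact_force: [-0.2, -1.7, 6.6]
opening: 0.506
grasp_force: 49.8
```

>>> step_arm:
  moves:
    - [[0,0,0],[0,0,0],-1]
    - [[0,0,0],[0,0,0],-1]

```text
clock: 20.7
eef_pos: [444.6, 351.7, 33.4]
tcp_rot: [3.139, -0.001, 1.769]
contact_force: [0.6, -1.7, 6.8]
opening: 0.513
grasp_force: 49.8
```

>>> step_arm:
  moves:
    - [[0,0,0],[0,0,-0.1],-1]
    - [[0,0,0],[0,0,-0.3],-1]
    - [[0,0,0],[0,0,-0.5],-1]
    - [[0,0,0],[0,0,-0.65],-1]
    - [[0,0,0],[0,0,-0.65],-1]
    - [[0,0,0],[0,0,-0.65],-1]

```text
clock: 21.3
eef_pos: [443.8, 351.3, 162.9]
tcp_rot: [3.139, -0.001, 1.769]
contact_force: [0.0, 0.2, -1.7]
opening: 0.51
grasp_force: 51.0
```

Run:
```python
from chas import *
s=telemetry.sense(); print(s['eef_pos'],s['opening'])
for y in (-37.5,37.5,112.5):
    b=toW([520.1,-110.7,.1138],np.array([[0,y,45.]]))[0]; print(b.round(1),delta([b[0],b[1],110],.1138))
```

```text
[443.7543976  351.27846788 162.85527908] 0.5101273362858728
[ 524.4 -148.    45. ] (array([ 0.003, -0.002,  0.108]), array([-2.527, -0.098,  0.261]))
[515.8 -73.4  45. ] (array([ 0.003, -0.002,  0.108]), array([-2.153, -0.066,  0.261]))
[507.3   1.1  45. ] (array([ 0.003, -0.002,  0.108]), array([-1.78 , -0.034,  0.262]))
```

>>> step_arm:
  moves:
    - [[0,0,0],[-0.9,-0.035,0],-1]
    - [[0,0,0],[-0.9,-0.035,0],-1]
    - [[0,0,0],[-0.9,-0.035,0],-1]
    - [[0,0,0],[-0.9,-0.035,0],-1]

```text
clock: 21.7
eef_pos: [470.8, 170.0, 160.2]
tcp_rot: [-3.139, 0.001, 1.769]
contact_force: [0.9, 1.0, -0.1]
opening: 0.505
grasp_force: 51.0
```

>>> step_arm:
  moves:
    - [[0,0,0.108],[-0.9,-0.035,0],-1]
    - [[0,0,0.108],[-0.9,-0.035,0],-1]
    - [[0,0,0.108],[-0.9,-0.035,0],-1]
    - [[0,0,0.108],[-0.9,-0.035,0],-1]
    - [[0,0,0.108],[-0.9,-0.035,0],-1]

```text
clock: 22.2
eef_pos: [500.2, -8.0, 160.4]
tcp_rot: [-3.14, 0.001, 1.681]
contact_force: [-1.2, 0.8, -1.3]
opening: 0.508
grasp_force: 51.0
```

```bash
cat > bay.py <<'E'
from chas import *
import sys
y,z=float(sys.argv[1]),float(sys.argv[2]); s=telemetry.sense(); print(s['eef_pos'],s['tcp_rot'],s['opening'],s['grasp_force'])
c=imaging.calibration('wrist'); im=grab('wrist','wb.png')
if len(sys.argv)>3: p=fit(im,c,[520.1,-110.7,.1138])
b=toW([520.1,-110.7,.1138],np.array([[0,y,45.]]))[0]; print(telemetry.sense()['eef_pos'],b,delta([b[0],b[1],z],.1138))
E
python3 bay.py -37.5 110
```

```text
[500.17140938  -7.98033678 160.37729388] [-3.13991886e+00  5.63580981e-04  1.68090869e+00] 0.50811034928166 51.028810143470764
[499.86022806  -6.3064077  160.36453569] [ 524.35829496 -147.95744119   45.        ] (array([-0.003, -0.   , -0.004]), array([-0.717,  0.044,  0.252]))
```

>>> step_arm:
  moves:
    - [[0,0,-0.004],[-0.25,0.02,0.05],-1]
    - [[0,0,-0.004],[-0.5,0.044,0.15],-1]
    - [[0,0,-0.004],[-0.717,0.044,0.25],-1]
    - [[0,0,-0.004],[-0.717,0.044,0.25],-1]
    - [[0,0,-0.004],[-0.717,0.044,0.25],-1]
    - [[0,0,-0.004],[-0.717,0.044,0.25],-1]

```text
clock: 22.85
eef_pos: [525.3, -144.7, 111.2]
tcp_rot: [-3.141, -0.001, 1.688]
contact_force: [-0.4, 0.0, -0.9]
opening: 0.507
grasp_force: 51.2
```

```bash
python3 bay.py -37.5 48 1
```

```text
[ 525.26934267 -144.65630727  111.22957499] [-3.14068919e+00 -8.27347258e-04  1.68843189e+00] 0.5069910534398988 51.17115497589111
3 [ 5.194731e+02 -1.099965e+02  1.044000e-01] -51.57
1.5 [ 5.197631e+02 -1.101098e+02  1.102000e-01] -77.97
0.8 [ 5.197728e+02 -1.103246e+02  1.113000e-01] -95.43
[ 525.54831444 -144.57565789  111.60750192] [ 524.35829496 -147.95744119   45.        ] (array([-0.   , -0.001,  0.006]), array([-0.016, -0.008,  0.318]))
```

>>> step_arm:
  moves:
    - [[0,0,0.006],[-0.014,-0.007,0.15],-1]
    - [[0,0,0.006],[-0.014,-0.007,0.27],-1]
    - [[0,0,0.006],[-0.014,-0.007,0.316],-1]
    - [[0,0,0.006],[-0.014,-0.007,0.316],-1]
    - [[0,0,0.006],[-0.014,-0.007,0.316],-1]
    - [[0,0,0.006],[-0.014,-0.007,0.316],-1]

```text
clock: 23.5
eef_pos: [525.5, -149.0, 49.5]
tcp_rot: [3.14, 0.001, 1.683]
contact_force: [-0.2, -0.0, -0.7]
opening: 0.508
grasp_force: 51.2
```

>>> step_arm:
  moves:
    - [[0,0,0],[0.008,-0.006,0],-1]
    - [[0,0,0],[0.008,-0.006,0.008],-1]
    - [[0,0,0],[0.008,-0.006,0.016],-1]
    - [[0,0,0],[0.008,-0.006,0.016],-1]
    - [[0,0,0],[0.008,-0.006,0.016],-1]

```text
clock: 24.0
eef_pos: [523.4, -147.7, 45.3]
tcp_rot: [3.141, 0.0, 1.683]
contact_force: [-0.6, 0.9, 3.7]
opening: 0.506
grasp_force: 51.9
```

>>> step_arm:
  moves:
    - [[0,0,0],[0,0,-0.005],0.2]
    - [[0,0,0],[0,0,-0.005],0.4]
    - [[0,0,0],[0,0,-0.005],0.5]
    - [[0,0,0],[0,0,-0.1],0.5]
    - [[0,0,0],[0,0,-0.3],0.5]
    - [[0,0,0],[0,0,-0.45],0.5]
    - [[0,0,0],[0,0,-0.45],0.5]
    - [[0,0,0],[0,0,-0.45],0.5]

```text
clock: 24.8
eef_pos: [523.4, -147.7, 135.5]
tcp_rot: [3.14, 0.001, 1.683]
contact_force: [-0.7, -0.5, -1.0]
opening: 0.747
grasp_force: 0.0
```

Run:
```python
from chas import *
s=telemetry.sense(); print(s['eef_pos'],delta([523.9,-147.6,45],.1138))
im=grab('wrist','w9.png'); cv2.imwrite('pics/w9c.png',im[:,150:490,::-1])
```

```text
[ 523.43900749 -147.72648784  135.47807076] (array([ 0.002,  0.001, -0.002]), array([0.001, 0.002, 0.452]))
```

View pics/w9c.png

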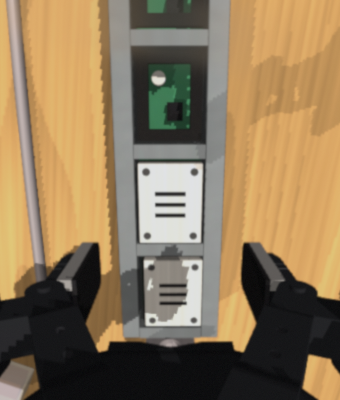

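Cover in bay1 sits inside its mouth (about column 320, row 203), and the bay0 cover lies lower and flush. I'll press it now.

>>> step_arm:
  moves:
    - [[0,0,0],[0,0.002,0.05],-1]
    - [[0,0,0],[0,0.002,0.2],-1]
    - [[0,0,0],[0,0.002,0.35],-1]
    - [[0,0,0],[0,0.002,0.41],-1]
    - [[0,0,0],[0,0.002,0.43],-1]
    - [[0,0,0],[0,0.002,0.445],-1]
    - [[0,0,0],[0,0.002,0.455],-1]
    - [[0,0,0],[0,0.002,0.455],-1]

```text
clock: 25.65
eef_pos: [523.1, -147.4, 45.0]
tcp_rot: [-3.141, -0.0, 1.683]
contact_force: [-2.7, 0.5, 4.2]
opening: 0.001
grasp_force: 2.5
```

>>> step_arm:
  moves:
    - [[0,0,0],[0,0,0.005],-1]
    - [[0,0,0],[0,0,0.008],-1]
    - [[0,0,0],[0,0,0.008],-1]

```text
clock: 25.95
eef_pos: [523.3, -147.5, 44.8]
tcp_rot: [-3.141, -0.0, 1.683]
contact_force: [-8.9, 2.2, 24.4]
opening: -0.002
grasp_force: 12.3
```

>>> step_arm:
  moves:
    - [[0,0,0],[0,0,-0.3],-1]
    - [[0,0,0],[0.1,0.02,-0.5],-0.5]
    - [[0,0,0],[0.5,0.1,-0.6],0.65]
    - [[0,0,0],[0.95,0.16,-0.6],0.65]
    - [[0,0,0],[0.95,0.16,-0.6],0.65]
    - [[0,0,0],[0.95,0.16,-0.6],0.65]

```text
clock: 26.55
eef_pos: [534.5, 47.9, 164.0]
tcp_rot: [3.139, -0.0, 1.684]
contact_force: [-0.4, -0.0, 0.3]
opening: 0.819
grasp_force: 0.0
```

>>> step_arm:
  moves:
    - [[0,0,0],[0.97,0.16,0],0.65]
    - [[0,0,0],[0.97,0.16,0],0.65]
    - [[0,0,0],[0.97,0.16,0],0.65]
    - [[0,0,0],[0.97,0.16,0],0.65]

```text
clock: 26.95
eef_pos: [544.2, 243.5, 163.5]
tcp_rot: [3.14, -0.0, 1.683]
contact_force: [0.9, 0.2, -0.3]
opening: 0.826
grasp_force: 0.0
```

>>> step_arm:
  moves:
    - [[0,0,-0.3],[0.25,0.04,0.1],0.65]
    - [[0,0,-0.63],[0.51,0.08,0.2],0.65]
    - [[0,0,-0.63],[0.51,0.08,0.2],0.65]
    - [[0,0,-0.63],[0.51,0.08,0.2],0.65]
    - [[0,0,-0.63],[0.51,0.08,0.2],0.65]
    - [[0,0,-0.63],[0.51,0.08,0.2],0.65]
    - [[0,0,-0.63],[0.51,0.08,0.2],0.65]

```text
clock: 27.65
eef_pos: [548.9, 344.0, 123.1]
tcp_rot: [3.141, 0.0, 2.176]
contact_force: [0.1, 0.1, 0.1]
opening: 0.83
grasp_force: 0.0
```

```bash
python3 pick.py 552 366
```

```text
[548.94592384 343.95989584 123.07213388] [3.14094073e+00 7.75579376e-05 2.17591527e+00]
[463.19 241.89  -0.78  46.55  62.46] [149. 248.]
[553.51 366.24   0.6   46.    60.  ] [342. 181.]
[548.98063732 343.91239281 123.02138341]
target [553.51 366.24   0.6   46.    60.  ] (array([0.001, 0.   , 0.011]), array([0.079, 0.082, 0.458]))
```

>>> step_arm:
  moves:
    - [[0,0,0.011],[0.079,0.082,0.15],0.65]
    - [[0,0,0.011],[0.079,0.082,0.35],0.65]
    - [[0,0,0.011],[0.079,0.082,0.43],0.65]
    - [[0,0,0.011],[0.079,0.082,0.455],0.65]
    - [[0,0,0.011],[0.079,0.082,0.455],0.65]
    - [[0,0,0.011],[0.079,0.082,0.455],-1]
    - [[0,0,0.011],[0.079,0.082,0.455],-1]
    - [[0,0,0.011],[0.079,0.082,0.455],-1]

```text
clock: 28.5
eef_pos: [554.2, 367.1, 33.7]
tcp_rot: [3.139, 0.0, 2.169]
contact_force: [-0.7, -0.5, 7.7]
opening: 0.503
grasp_force: 49.8
```

>>> step_arm:
  moves:
    - [[0,0,0],[0,0,0],-1]
    - [[0,0,0],[0,0,0],-1]

```text
clock: 28.7
eef_pos: [554.2, 367.1, 33.8]
tcp_rot: [3.139, 0.0, 2.169]
contact_force: [-0.5, -1.8, 7.1]
opening: 0.507
grasp_force: 49.8
```

>>> step_arm:
  moves:
    - [[0,0,0],[0,0,-0.1],-1]
    - [[0,0,0],[0,0,-0.3],-1]
    - [[0,0,0],[0,0,-0.5],-1]
    - [[0,0,0],[0,0,-0.65],-1]
    - [[0,0,0],[0,0,-0.65],-1]
    - [[0,0,0],[0,0,-0.65],-1]

```text
clock: 29.3
eef_pos: [553.6, 366.9, 163.1]
tcp_rot: [3.139, 0.0, 2.169]
contact_force: [0.2, 0.0, 0.1]
opening: 0.504
grasp_force: 50.9
```

```bash
python3 bay.py 37.5 160
```

```text
[553.62517065 366.87573443 163.13020969] [3.13882356e+00 5.82913874e-05 2.16901312e+00] 0.5040436140847758 50.945793986320496
[552.87467316 366.44041433 161.68676158] [515.84170504 -73.44255881  45.        ] (array([ 0.   , -0.   ,  0.617]), array([-1.713, -1.392,  0.008]))
```

>>> step_arm:
  moves:
    - [[0,0,0],[-0.9,-0.73,0],-1]
    - [[0,0,0],[-0.9,-0.73,0],-1]
    - [[0,0,0],[-0.9,-0.73,0],-1]
    - [[0,0,0],[-0.9,-0.73,0],-1]
    - [[0,0,0],[-0.9,-0.73,0],-1]

```text
clock: 29.85
eef_pos: [532.0, 132.5, 160.0]
tcp_rot: [-3.138, -0.001, 2.168]
contact_force: [0.6, 0.5, -1.1]
opening: 0.508
grasp_force: 51.0
```

>>> step_arm:
  moves:
    - [[0,0,0.617],[-0.81,-0.66,0],-1]
    - [[0,0,0.617],[-0.81,-0.66,0],-1]
    - [[0,0,0.617],[-0.81,-0.66,0],-1]
    - [[0,0,0.617],[-0.81,-0.66,0],-1]
    - [[0,0,0.617],[-0.81,-0.66,0.25],-1]
    - [[0,0,0.617],[-0.81,-0.66,0.25],-1]
    - [[0,0,0.617],[-0.81,-0.66,0.25],-1]
    - [[0,0,0.617],[-0.81,-0.66,0.25],-1]

```text
clock: 30.65
eef_pos: [516.6, -71.8, 112.3]
tcp_rot: [3.141, -0.0, 1.686]
contact_force: [0.9, 0.9, 0.5]
opening: 0.507
grasp_force: 51.4
```

```bash
python3 bay.py 37.5 49
```

```text
[516.62965069 -71.7629682  112.27001744] [ 3.14113014e+00 -3.42981168e-05  1.68556149e+00] 0.5069866609428774 51.42418384552002
[516.98487904 -71.63830056 112.6379826 ] [515.84170504 -73.44255881  45.        ] (array([0.002, 0.   , 0.002]), array([-0.008, -0.007,  0.318]))
```

>>> step_arm:
  moves:
    - [[0,0,0],[-0.007,-0.007,0.15],-1]
    - [[0,0,0],[-0.007,-0.007,0.27],-1]
    - [[0,0,0],[-0.007,-0.007,0.312],-1]
    - [[0,0,0],[-0.007,-0.007,0.312],-1]
    - [[0,0,0],[-0.007,-0.007,0.312],-1]
    - [[0,0,0],[-0.007,-0.007,0.312],-1]

```text
clock: 31.3
eef_pos: [515.9, -74.0, 50.4]
tcp_rot: [3.14, 0.001, 1.685]
contact_force: [0.1, 0.3, 0.0]
opening: 0.501
grasp_force: 51.4
```

>>> step_arm:
  moves:
    - [[0,0,0],[0.004,-0.001,0.01],-1]
    - [[0,0,0],[0.004,-0.001,0.02],-1]
    - [[0,0,0],[0.004,-0.001,0.02],-1]
    - [[0,0,0],[0.004,-0.001,0.02],-1]

```text
clock: 31.7
eef_pos: [515.2, -73.3, 45.5]
tcp_rot: [3.14, 0.0, 1.684]
contact_force: [0.5, 1.7, 4.6]
opening: 0.502
grasp_force: 52.4
```

Seated on its frame. Release, retreat, then press.

>>> step_arm:
  moves:
    - [[0,0,0],[0,0,-0.005],0.2]
    - [[0,0,0],[0,0,-0.005],0.4]
    - [[0,0,0],[0,0,-0.005],0.5]
    - [[0,0,0],[0,0,-0.1],0.5]
    - [[0,0,0],[0,0,-0.2],-1]
    - [[0,0,0],[0,0,-0.25],-1]
    - [[0,0,0],[0,0,-0.25],-1]
    - [[0,0,0],[0,0,-0.25],-1]

```text
clock: 32.5
eef_pos: [514.3, -73.3, 94.7]
tcp_rot: [-3.141, -0.0, 1.684]
contact_force: [-0.1, -0.2, -0.0]
opening: 0.069
grasp_force: 0.0
```

>>> step_arm:
  moves:
    - [[0,0,0],[0,0.002,0.1],-1]
    - [[0,0,0],[0,0.002,0.2],-1]
    - [[0,0,0],[0,0.002,0.22],-1]
    - [[0,0,0],[0,0.002,0.235],-1]
    - [[0,0,0],[0,0.002,0.245],-1]
    - [[0,0,0],[0,0.002,0.255],-1]
    - [[0,0,0],[0,0.002,0.255],-1]

```text
clock: 33.2
eef_pos: [514.1, -73.1, 44.9]
tcp_rot: [-3.14, -0.0, 1.685]
contact_force: [-5.0, 1.3, 11.6]
opening: 0.0
grasp_force: 6.0
```

>>> step_arm:
  moves:
    - [[0,0,0],[0,0,0.005],-1]
    - [[0,0,0],[0,0,0.005],-1]
    - [[0,0,0],[0,0,-0.3],-1]
    - [[0,0,0],[0.1,0,-0.5],-0.5]
    - [[0,0,0],[0.5,-0.03,-0.6],0.65]
    - [[0,0,0.2],[0.8,-0.04,-0.6],0.65]
    - [[0,0,0.4],[0.8,-0.04,-0.6],0.65]
    - [[0,0,0.5],[0.8,-0.04,-0.6],0.65]

```text
clock: 34.0
eef_pos: [488.5, 88.4, 165.3]
tcp_rot: [3.14, -0.002, 1.289]
contact_force: [0.2, 0.1, -0.1]
opening: 0.818
grasp_force: 0.0
```

Run:
```python
from cov import *
print(telemetry.sense()['eef_pos']); c=imaging.calibration('wrist'); im=grab('wrist'); covers(im,c); print(delta([463,241.5,125],-.78))
```

```text
[488.50154041  88.41772937 165.32299573]
[509.39 -51.66   0.99  55.29  58.25] [380. 328.]
[460.83 236.31  -0.78  48.44  52.55] [231.  24.]
(array([ 0.001, -0.002,  0.625]), array([ 0.701, -0.342,  0.201]))
```

>>> step_arm:
  moves:
    - [[0,0,0.2],[0.23,-0.11,0.1],0.65]
    - [[0,0,0.4],[0.45,-0.22,0.2],0.65]
    - [[0,0,0.625],[0.68,-0.34,0.2],0.65]
    - [[0,0,0.625],[0.68,-0.34,0.2],0.65]
    - [[0,0,0.625],[0.68,-0.34,0.2],0.65]
    - [[0,0,0.625],[0.68,-0.34,0.2],0.65]
    - [[0,0,0.625],[0.68,-0.34,0.2],0.65]

```text
clock: 34.75
eef_pos: [461.2, 233.2, 124.2]
tcp_rot: [3.141, 0.0, 0.803]
contact_force: [-0.3, -0.5, 0.6]
opening: 0.826
grasp_force: 0.0
```

```bash
python3 pick.py 463 241
```

```text
[461.20656763 233.16423769 124.21014017] [3.14131892e+00 2.26806210e-04 8.02505798e-01]
[462.87 239.8   -0.79  45.84  60.59] [314. 196.]
[461.26594511 233.10303538 124.2430113 ]
target [462.87 239.8   -0.79  45.84  60.59] (array([0.  , 0.  , 0.02]), array([ 0.03 , -0.018,  0.464]))
```

>>> step_arm:
  moves:
    - [[0,0,0.02],[0.03,-0.018,0.15],0.65]
    - [[0,0,0.02],[0.03,-0.018,0.35],0.65]
    - [[0,0,0.02],[0.03,-0.018,0.43],0.65]
    - [[0,0,0.02],[0.03,-0.018,0.458],0.65]
    - [[0,0,0.02],[0.03,-0.018,0.458],0.65]
    - [[0,0,0.02],[0.03,-0.018,0.458],-1]
    - [[0,0,0.02],[0.03,-0.018,0.458],-1]
    - [[0,0,0.02],[0.03,-0.018,0.458],-1]

```text
clock: 35.6
eef_pos: [463.5, 241.3, 34.2]
tcp_rot: [3.141, -0.002, 0.785]
contact_force: [-1.7, -1.1, 7.5]
opening: 0.5
grasp_force: 49.5
```

>>> step_arm:
  moves:
    - [[0,0,0],[0,0,0],-1]
    - [[0,0,0],[0,0,0],-1]

```text
clock: 35.8
eef_pos: [463.5, 241.3, 34.2]
tcp_rot: [3.141, -0.002, 0.785]
contact_force: [-1.8, -2.5, 9.0]
opening: 0.501
grasp_force: 49.5
```

>>> step_arm:
  moves:
    - [[0,0,0],[0,0,-0.1],-1]
    - [[0,0,0],[0,0,-0.3],-1]
    - [[0,0,0],[0,0,-0.5],-1]
    - [[0,0,0],[0,0,-0.65],-1]
    - [[0,0,0],[0,0,-0.65],-1]
    - [[0,0,0],[0,0,-0.65],-1]

```text
clock: 36.4
eef_pos: [463.0, 241.3, 163.8]
tcp_rot: [3.141, -0.003, 0.785]
contact_force: [-0.1, -0.5, -1.5]
opening: 0.498
grasp_force: 50.8
```

```bash
python3 bay.py 112.5 160
```

```text
[462.99011471 241.32873073 163.81031905] [ 3.14068417e+00 -2.76617919e-03  7.85436824e-01] 0.49822911016876714 50.82174003124237
[462.26392238 240.95328052 162.65486193] [507.32511511   1.07232357  45.        ] (array([ 1.000e-03, -1.000e-03, -1.145e+00]), array([-0.689,  1.007,  0.013]))
```

>>> step_arm:
  moves:
    - [[0,0,-0.9],[-0.65,0.95,0],-1]
    - [[0,0,-0.9],[-0.65,0.95,0],-1]
    - [[0,0,-0.9],[-0.65,0.95,0],-1]
    - [[0,0,-0.9],[-0.65,0.95,0],-1]
    - [[0,0,-0.9],[-0.65,0.95,0],-1]
    - [[0,0,-0.9],[-0.65,0.95,0.2],-1]
    - [[0,0,-0.9],[-0.65,0.95,0.2],-1]
    - [[0,0,-0.9],[-0.65,0.95,0.2],-1]

```text
clock: 37.25
eef_pos: [503.4, 14.8, 121.3]
tcp_rot: [-3.138, 0.0, 1.49]
contact_force: [-0.3, 0.6, -0.3]
opening: 0.501
grasp_force: 51.2
```

```bash
python3 bay.py 112.5 100
```

```text
[503.44831921  14.78418353 121.3126292 ] [-3.13755168e+00  2.13611651e-04  1.49002680e+00] 0.5006304662567516 51.158031821250916
[504.4280361   15.28157027 122.30582537] [507.32511511   1.07232357  45.        ] (array([-0.002, -0.   , -0.246]), array([-0.07 ,  0.02 ,  0.111]))
```

>>> step_arm:
  moves:
    - [[0,0,-0.246],[-0.07,0.02,0.1],-1]
    - [[0,0,-0.246],[-0.07,0.02,0.1],-1]
    - [[0,0,-0.246],[-0.07,0.02,0.1],-1]
    - [[0,0,-0.246],[-0.07,0.02,0.1],-1]
    - [[0,0,-0.246],[-0.07,0.02,0.1],-1]

```text
clock: 37.8
eef_pos: [508.3, 1.2, 103.3]
tcp_rot: [3.14, 0.0, 1.685]
contact_force: [1.0, -0.0, -0.4]
opening: 0.502
grasp_force: 51.2
```

```bash
python3 bay.py 112.5 50
```

```text
[508.25332791   1.16073662 103.2996077 ] [3.14031158e+00 9.83245250e-05 1.68480400e+00] 0.5016523425895455 51.155728697776794
[508.17955841   1.03945233 103.15392725] [507.32511511   1.07232357  45.        ] (array([0.001, 0.   , 0.001]), array([ 0.001, -0.005,  0.266]))
```

>>> step_arm:
  moves:
    - [[0,0,0],[0.004,-0.005,0.12],-1]
    - [[0,0,0],[0.004,-0.005,0.22],-1]
    - [[0,0,0],[0.004,-0.005,0.262],-1]
    - [[0,0,0],[0.004,-0.005,0.262],-1]
    - [[0,0,0],[0.004,-0.005,0.262],-1]
    - [[0,0,0],[0.004,-0.005,0.262],-1]

```text
clock: 38.45
eef_pos: [507.4, 1.2, 50.9]
tcp_rot: [3.14, 0.0, 1.685]
contact_force: [-0.7, 0.4, -0.2]
opening: 0.503
grasp_force: 51.2
```

>>> step_arm:
  moves:
    - [[0,0,0],[0.004,0,0.01],-1]
    - [[0,0,0],[0.004,0,0.021],-1]
    - [[0,0,0],[0.004,0,0.021],-1]
    - [[0,0,0],[0.004,0,0.021],-1]

```text
clock: 38.85
eef_pos: [507.1, 2.0, 46.2]
tcp_rot: [3.141, 0.0, 1.685]
contact_force: [0.2, 0.8, 3.1]
opening: 0.499
grasp_force: 52.0
```

>>> step_arm:
  moves:
    - [[0,0,0],[0,0,-0.003],0.2]
    - [[0,0,0],[0,0,-0.003],0.4]
    - [[0,0,0],[0,0,-0.003],0.5]
    - [[0,0,0],[0,0,-0.1],0.5]
    - [[0,0,0],[0,0,-0.2],-1]
    - [[0,0,0],[0,0,-0.25],-1]
    - [[0,0,0],[0,0,-0.25],-1]
    - [[0,0,0],[0,0,-0.25],-1]

```text
clock: 39.65
eef_pos: [506.4, 2.0, 95.5]
tcp_rot: [-3.141, -0.0, 1.685]
contact_force: [-0.4, -0.1, -0.6]
opening: 0.066
grasp_force: 0.0
```

>>> step_arm:
  moves:
    - [[0,0,0],[-0.003,0,0.1],-1]
    - [[0,0,0],[-0.003,0,0.2],-1]
    - [[0,0,0],[-0.003,0,0.22],-1]
    - [[0,0,0],[-0.003,0,0.235],-1]
    - [[0,0,0],[-0.003,0,0.247],-1]
    - [[0,0,0],[-0.003,0,0.258],-1]
    - [[0,0,0],[-0.003,0,0.26],-1]
    - [[0,0,0],[-0.003,0,0.26],-1]

```text
clock: 40.45
eef_pos: [506.0, 1.4, 44.8]
tcp_rot: [-3.14, -0.0, 1.685]
contact_force: [-5.8, -0.0, 14.1]
opening: 0.002
grasp_force: 7.0
```

>>> step_arm:
  moves:
    - [[0,0,0],[0,0,0.004],-1]
    - [[0,0,0],[0,0,0.004],-1]
    - [[0,0,0],[0,0,-0.3],-1]
    - [[0,0,0],[-0.4,-0.1,-0.6],-0.5]
    - [[0,0,0],[-0.7,-0.25,-0.9],-0.3]
    - [[0,0,0],[-0.9,-0.25,-0.9],-0.3]
    - [[0,0,0],[-0.9,-0.25,-0.9],-0.3]
    - [[0,0,0],[-0.9,-0.25,-0.9],-0.3]

```text
clock: 41.25
eef_pos: [477.8, -186.0, 226.7]
tcp_rot: [3.139, 0.002, 1.684]
contact_force: [0.9, -0.1, -0.0]
opening: 0.35
grasp_force: 0.0
```

>>> step_arm:
  moves:
    - [[0,0,0],[0,0,0],-0.3]
    - [[0,0,0],[0,0,0],-0.3]
    - [[0,0,0],[0,0,0],-0.3]

```text
clock: 41.55
eef_pos: [477.1, -182.1, 223.1]
tcp_rot: [-3.14, -0.001, 1.686]
contact_force: [-0.6, -0.2, 0.1]
opening: 0.355
grasp_force: 0.0
```

Run:
```python
from chas import *
s=telemetry.sense(); print(s['eef_pos'],s['tcp_rot'],s['qpos'])
c=imaging.calibration('wrist'); im=grab('wrist','w10.png')
p=fit(im,c,[520.,-110.7,.113])
for n,z in (('rod',5),('rod_tip',5),('rod_tail',5)):
    for m in imaging.mark_of('wrist',n): print(n,np.round(m['xy'],1),round(m['conf'],2),np.round(p2w('wrist',[m['xy']],z,c)[0],1))
cv2.imwrite('pics/w10c.png',im[:330,:,::-1])
```

```text
[ 477.12414618 -182.10261926  223.11757681] [-3.14044040e+00 -9.87687900e-04  1.68575753e+00] [-3.67768311e-01  1.84576655e-01  1.88207158e+00  3.86193352e-04
  1.07642351e+00 -4.82913571e-01]
3 [ 5.219416e+02 -1.078247e+02  8.760000e-02] -36.42
1.5 [ 5.214187e+02 -1.086662e+02  9.610000e-02] -74.75
0.8 [ 5.213108e+02 -1.087188e+02  9.720000e-02] -94.0
rod [254.9 136.3] 0.94 [ 403.  -151.3    5. ]
rod_tip [371.   69.3] 0.5 [517.4 -69.4   5. ]
```

View pics/w10c.png

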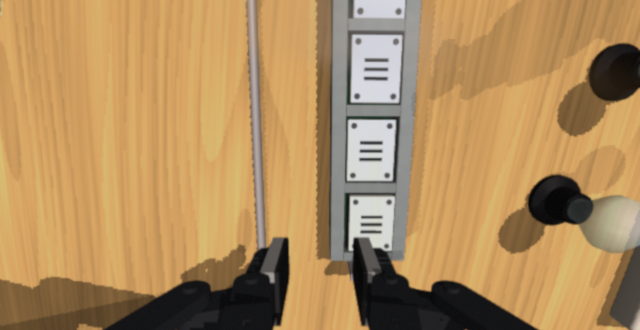

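Run:
```python
from h import *
im=cv2.imread('pics/w10.png'); hsv=cv2.cvtColor(im,cv2.COLOR_BGR2HSV); c=imaging.calibration('wrist')
pts=[]
for v in range(10,230,6):
    r=hsv[v,235:280,1].astype(int); i=np.where(r<70)[0]
    if len(i): pts.append([235+i.mean(),v,len(i)])
pts=np.array(pts); print(pts[::8])
W=p2w('wrist',pts[:,:2],5,c)[:,:2]; k=np.polyfit(W[:,1],W[:,0],1); print(k,np.polyval(k,-149.6),'yaw',-np.arctan(k[0]),np.std(W[:,0]-np.polyval(k,W[:,1])))
print(telemetry.sense()['eef_pos'],delta([403.6,-149.6,60],.1122))
```

```text
[[251.5  10.    8. ]
 [253.   58.    9. ]
 [255.  106.    9. ]
 [257.  154.    9. ]
 [259.5 202.    8. ]]
[-1.11275769e-01  3.87928216e+02] 404.5750710357057 yaw 0.11081986787246365 0.26280986475221024
[ 477.45217387 -182.11427096  223.24866883] (array([-0.001, -0.001,  0.005]), array([ 0.204, -0.347,  0.817]))
```

>>> step_arm:
  moves:
    - [[0,0,0.005],[0.1,-0.2,0.2],-0.3]
    - [[0,0,0.005],[0.204,-0.344,0.4],-0.3]
    - [[0,0,0.005],[0.204,-0.344,0.6],-0.3]
    - [[0,0,0.005],[0.204,-0.344,0.8],-0.3]
    - [[0,0,0.005],[0.204,-0.344,0.817],-0.3]
    - [[0,0,0.005],[0.204,-0.344,0.817],-0.3]
    - [[0,0,0.005],[0.204,-0.344,0.817],-0.3]
  squeeze: 80

```text
clock: 42.45
eef_pos: [406.1, -150.9, 62.0]
tcp_rot: [3.14, 0.001, 1.682]
contact_force: [-0.2, 1.0, 0.5]
opening: 0.354
grasp_force: 0.0
```

Run:
```python
from h import *
s=telemetry.sense(); print(s['eef_pos'],s['tcp_rot'],delta([404.2,-149.6,1],.1115))
```

```text
[ 406.09920623 -150.8607462    61.98176145] [3.13958926e+00 9.99910503e-04 1.68173281e+00] (array([ 0.003,  0.001, -0.001]), array([ 0.008, -0.009,  0.305]))
```

>>> step_arm:
  moves:
    - [[0,0,0],[0.006,-0.009,0.12],-0.3]
    - [[0,0,0],[0.006,-0.009,0.25],-0.3]
    - [[0,0,0],[0.006,-0.009,0.29],-0.3]
    - [[0,0,0],[0.006,-0.009,0.302],-0.3]
    - [[0,0,0],[0.006,-0.009,0.302],-0.3]
    - [[0,0,0],[0.006,-0.009,0.302],-1]
    - [[0,0,0],[0.006,-0.009,0.302],-1]
    - [[0,0,0],[0.006,-0.009,0.302],-1]

```text
clock: 43.25
eef_pos: [403.5, -149.8, 1.3]
tcp_rot: [3.14, 0.001, 1.681]
contact_force: [-0.9, 0.3, 10.1]
opening: 0.074
grasp_force: 78.7
```

>>> step_arm:
  moves:
    - [[0,0,0],[0,0,0],-1]
    - [[0,0,0],[0,0,0],-1]

```text
clock: 43.45
eef_pos: [403.5, -149.8, 1.3]
tcp_rot: [3.14, 0.001, 1.681]
contact_force: [-1.0, 1.3, 10.8]
opening: 0.077
grasp_force: 78.7
```

>>> step_arm:
  moves:
    - [[0,0,0],[0,0,-0.1],-1]
    - [[0,0,0],[0,0,-0.3],-1]
    - [[0,0,0],[0,0,-0.5],-1]
    - [[0,0,0],[0,0,-0.65],-1]
    - [[0,0,0],[0,0,-0.65],-1]
    - [[0,0,0],[0,0,-0.65],-1]

```text
clock: 44.05
eef_pos: [403.0, -149.6, 130.8]
tcp_rot: [3.14, 0.001, 1.681]
contact_force: [0.9, 0.1, -2.1]
opening: 0.072
grasp_force: 78.9
```

Run:
```python
from h import *
s=telemetry.sense(); print(s['eef_pos'],s['tcp_rot'],s['wrist_torque'],delta([512.9,-51,125],.1125))
```

```text
[ 402.96723641 -149.59922329  130.83000775] [3.13959892e+00 9.96649888e-04 1.68138689e+00] [-0.01257879 -0.00873866  0.00912684] (array([ 0.003,  0.001, -0.002]), array([0.429, 0.601, 0.03 ]))
```

>>> step_arm:
  moves:
    - [[0,0,-0.002],[0.15,0.2,0],-1]
    - [[0,0,-0.002],[0.3,0.4,0],-1]
    - [[0,0,-0.002],[0.429,0.601,0.03],-1]
    - [[0,0,-0.002],[0.429,0.601,0.03],-1]
    - [[0,0,-0.002],[0.429,0.601,0.03],-1]
    - [[0,0,-0.002],[0.429,0.601,0.03],-1]
    - [[0,0,-0.002],[0.429,0.601,0.03],-1]

```text
clock: 44.75
eef_pos: [511.3, -51.6, 123.5]
tcp_rot: [-3.14, -0.0, 1.682]
contact_force: [0.5, -0.2, -0.9]
opening: 0.077
grasp_force: 79.0
```

Run:
```python
from chas import *
s=telemetry.sense(); print(s['eef_pos'],s['tcp_rot'],s['opening'],delta([512.9,-51,70],.1125))
im=grab('wrist','w11.png'); c=imaging.calibration('wrist')
# rod centreline at assumed height TCP+3.7: chassis x vs y
hsv=cv2.cvtColor(im,cv2.COLOR_RGB2HSV); z=telemetry.sense()['eef_pos'][2]+3.7
cv2.imwrite('pics/w11c.png',im[:330,150:490,::-1])
```

```text
[511.26220602 -51.58149319 123.51637636] [-3.13990934e+00 -2.28029498e-04  1.68198940e+00] 0.07659298074718793 (array([-0.002, -0.   , -0.002]), array([0.002, 0.009, 0.268]))
```

View pics/w11c.png

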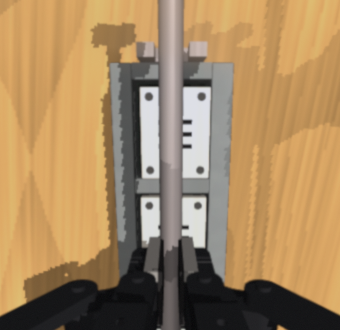

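>>> step_arm:
  moves:
    - [[0,0,-0.002],[0.002,0.008,0.12],-1]
    - [[0,0,-0.002],[0.002,0.008,0.25],-1]
    - [[0,0,-0.002],[0.002,0.008,0.34],-1]
    - [[0,0,-0.002],[0.002,0.008,0.356],-1]
    - [[0,0,-0.002],[0.002,0.008,0.356],-1]
    - [[0,0,-0.002],[0.002,0.008,0.356],-1]
    - [[0,0,-0.002],[0.002,0.008,0.356],-1]

```text
clock: 45.5
eef_pos: [514.9, -50.6, 54.0]
tcp_rot: [3.14, 0.0, 1.684]
contact_force: [0.9, -0.6, -0.9]
opening: 0.072
grasp_force: 79.0
```

Run:
```python
from chas import *
s=telemetry.sense(); print(s['eef_pos'],s['tcp_rot'],delta([512.9,-51,52.3],.1125), delta([519.6,-110.6,52.3],.1125))
im=grab('scene','s12.png'); cv2.imwrite('pics/s12c.png',cv2.resize(im[190:300,240:350],None,fx=5,fy=5,interpolation=cv2.INTER_CUBIC)[:,:,::-1])
```

```text
[514.90641897 -50.55472988  53.96938353] [3.13977660e+00 4.08228906e-04 1.68434641e+00] (array([0.002, 0.001, 0.001]), array([-0.001, -0.01 ,  0.008])) (array([0.002, 0.001, 0.001]), array([-0.301, -0.011,  0.008]))
```

View pics/s12c.png

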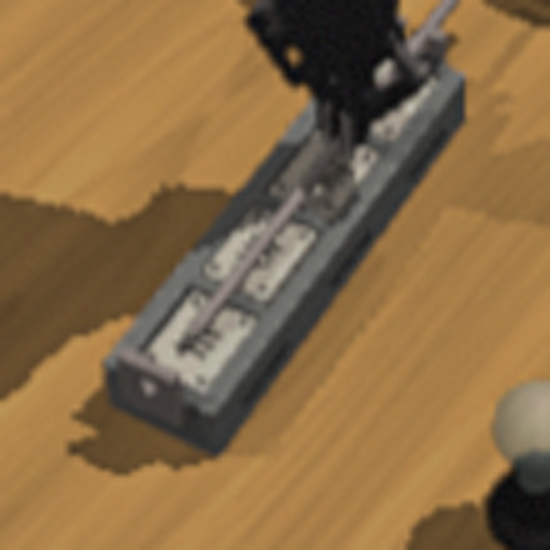

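>>> step_arm:
  moves:
    - [[0,0,0],[-0.001,-0.009,0.006],-1]
    - [[0,0,0],[-0.001,-0.009,0.006],-1]
    - [[0,0,0],[-0.001,-0.009,0.006],-1]
    - [[0,0,0],[-0.001,-0.009,0.006],-1]

```text
clock: 45.95
eef_pos: [512.4, -50.7, 51.7]
tcp_rot: [3.141, 0.0, 1.685]
contact_force: [-0.4, 0.3, -1.9]
opening: 0.075
grasp_force: 79.0
```

>>> step_arm:
  moves:
    - [[0,0,0],[-0.08,0.001,0],-1]
    - [[0,0,0],[-0.15,0.001,0],-1]
    - [[0,0,0],[-0.18,0.001,0],-1]
    - [[0,0,0],[-0.2,0.001,0],-1]
    - [[0,0,0],[-0.22,0.001,0],-1]
    - [[0,0,0],[-0.22,0.001,0],-1]
    - [[0,0,0],[-0.22,0.001,0],-1]

```text
clock: 46.65
eef_pos: [517.5, -94.3, 51.7]
tcp_rot: [-3.141, -0.0, 1.684]
contact_force: [0.3, -0.1, -2.4]
opening: 0.07
grasp_force: 79.0
```

>>> step_arm:
  moves:
    - [[0,0,0],[-0.03,0,0],-1]
    - [[0,0,0],[-0.06,0,0],-1]
    - [[0,0,0],[-0.09,0,0],-1]
    - [[0,0,0],[-0.105,0,0],-1]
    - [[0,0,0],[-0.105,0,0],-1]
    - [[0,0,0],[-0.105,0,0],-1]

```text
clock: 47.25
eef_pos: [519.9, -115.4, 51.6]
tcp_rot: [-3.141, -0.0, 1.684]
contact_force: [-0.2, -0.7, -1.6]
opening: 0.077
grasp_force: 79.0
```

Run:
```python
from chas import *
s=telemetry.sense(); print(s['eef_pos'],s['tcp_rot'],s['contact_force'],s['wrist_torque'])
im=grab('scene','s13.png'); cv2.imwrite('pics/s13c.png',cv2.resize(im[180:300,240:350],None,fx=5,fy=5,interpolation=cv2.INTER_CUBIC)[:,:,::-1])
```

```text
[ 519.89647579 -115.4031201    51.63682162] [-3.14147445e+00 -1.04878128e-04  1.68414873e+00] [-0.24710804 -0.74241103 -1.57607627] [-0.03096026 -0.03334713  0.0169547 ]
```

View pics/s13c.png

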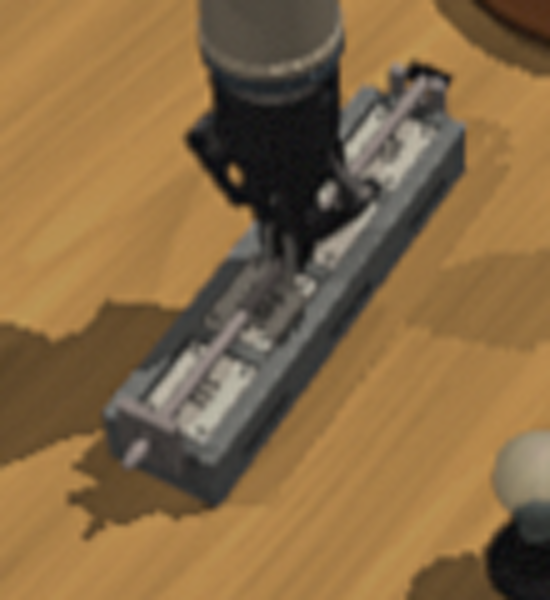

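>>> step_arm:
  moves:
    - [[0,0,0],[0,0,0.005],-1]
    - [[0,0,0],[0,0,0.011],-1]
    - [[0,0,0],[0,0,0.011],-1]
    - [[0,0,0],[0,0,0.011],-1]

```text
clock: 47.7
eef_pos: [519.9, -115.2, 49.4]
tcp_rot: [-3.141, -0.0, 1.685]
contact_force: [-0.3, -0.3, -1.7]
opening: 0.075
grasp_force: 79.1
```

>>> step_arm:
  moves:
    - [[0,0,0],[0,0,0.005],-1]
    - [[0,0,0],[0,0,0.005],-1]
    - [[0,0,0],[0,0,0.005],-1]

```text
clock: 48.0
eef_pos: [520.0, -115.2, 49.2]
tcp_rot: [3.142, -0.0, 1.685]
contact_force: [-3.1, 1.1, 9.5]
opening: 0.071
grasp_force: 80.5
```

Contact: the rod is resting. Release and retreat.

>>> step_arm:
  moves:
    - [[0,0,0],[0,0,0],-0.7]
    - [[0,0,0],[0,0,0],-0.5]
    - [[0,0,0],[0,0,0],-0.4]
    - [[0,0,0],[0,0,-0.05],-0.4]
    - [[0,0,0],[0,0,-0.2],-0.4]
    - [[0,0,0],[0,0,-0.4],-0.4]
    - [[0,0,0],[0,0,-0.6],-0.4]
    - [[0,0,0],[0,0,-0.8],-0.4]

```text
clock: 48.8
eef_pos: [519.7, -115.2, 210.7]
tcp_rot: [3.141, 0.0, 1.685]
contact_force: [0.7, -0.3, 0.6]
opening: 0.304
grasp_force: 0.0
```

>>> step_arm:
  moves:
    - [[0,0,0],[-0.3,-0.7,-0.3],0]
    - [[0,0,0],[-0.3,-0.7,-0.3],0]
    - [[0,0,0],[-0.3,-0.7,-0.3],0]
    - [[0,0,0],[-0.3,-0.7,-0.3],0]
    - [[0,0,0],[-0.3,-0.7,-0.3],0]
    - [[0,0,0],[-0.3,-0.7,-0.3],0]

```text
clock: 49.4
eef_pos: [388.3, -190.7, 268.7]
tcp_rot: [3.14, 0.0, 1.684]
contact_force: [-0.4, 0.3, -0.2]
opening: 0.498
grasp_force: 0.0
```

Run:
```python
from h import *
im=grab('wrist','w14.png'); a=grab('scene','s14.png'); b=cv2.resize(a[120:300,230:420],(422,400),interpolation=cv2.INTER_CUBIC)
cv2.imwrite('pics/f14.png',np.hstack([im[:,280:640],b])[:,:,::-1])
```

```text
(no output)
```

View pics/f14.png

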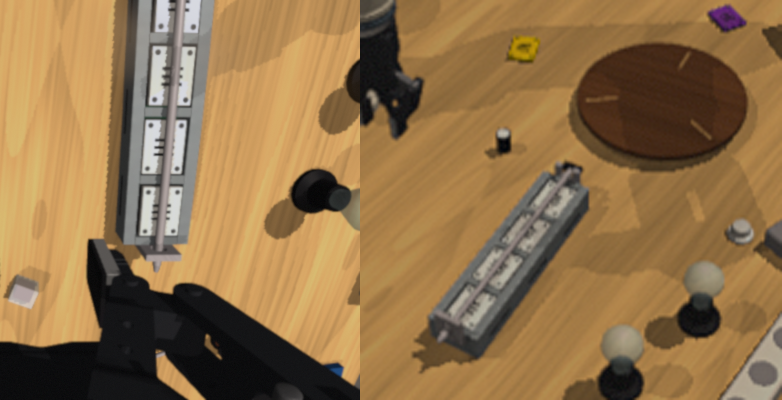

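The picture shows four covers level in their bays and an empty platter. The rod goes through the eyelet with its tip out at (157,267), and its handle end lies in the fork at (570,168). I'm handing the job in.

```bash
python3 -c "
from rig import r
print(r.sign_off())"
```

```text
the job is handed in; nothing more can be done
None
```

The job is handed in at about 49 s on the robot's clock: all four covers were pressed to their stops (fingertips at about 45 mm, rim height), and the rod is back through the eyelet, tip out, with its handle end in the fork.

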